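Make up a bay of the reagent shelf: seat the spill tile, clip the label holder on the lip

ROBOT

A 7-joint arm with a two-finger parallel gripper is mounted at the origin on the work surface. World frame = base frame: x ahead of the robot, y to its left, z up, the work surface at z = 0. Lengths are in m, angles in rad, forces in N, time in s.
With the tool pointing down it reaches from about 0.425 to 0.925 m from the base axis. Payload 6.8 kg.
Tool frame: the origin (TCP) lies at the very end of the fingers, on their centre line; the grasp point (between the pads) lies 19 mm behind it; y points along the fingers, z is the direction in which the jaws open and shut, and the axes are right-handed (so a half turn about y gives the same grasp; the last joint's range is limited). The gripper opens to 85 mm and grips with 20 to 120 N. Pads are 22 mm wide; open, the fingers measure 114 mm over their backs; the gripper's body (76 mm by 85 mm) begins 54 mm behind the grasp point. The pads swing forward as they close: fully open they stand 13 mm farther back than shut.
Start: joints at [-1.437, 0.477, 0.022, 1.555, -0.011, 1.109, -0.083], TCP at [0.162, 0.655, 0.191] pointing down, gripper open.
Joint ranges: [-2.96, 2.96], [-0.34, 2.1], [-1.41, 1.46], [0.24, 2.44], [-1.37, 4.51], [0.17, 1.92], [-2.96, 2.96]. Speed limits (rad/s): [2.39, 2.39, 3.14, 3.14, 3.14, 3.14, 3.14].

INTERFACE

Orientations are given as a rotation vector (axis times angle).
In Python, from bench import read_state, grab_frame, finish_job gives the robot as it stands.
- The arm moves only by the tool move_arm, never from a script. Its argument "increments" is a list of rows, each an object with "jaw": the closure, from 0 (fully open) to 1 (shut); "xyz": the shift along the tool's x, y, z in m, a list of three; "twist": the turn, a rotation vector about the tool's x, y, z in rad, a list of three. A call has 1 to 8 rows; each row is the pose to reach, as a shift and turn from the pose commanded when the call began, along the tool's axes at that moment; what a row does not reach only later rows make up. A row lasts 1/10 s, in which the tool goes at most 50 mm and 8.59 degrees, less where a joint would pass 70% of its speed; a pose out of reach is approached as far as the arm can. A call with a gripper value outside its range is refused whole. The fingers move at their own pace and stop on an object; "squeeze" is the grip in N (left out, the last holds). Time passes only in rows, so rows that repeat a pose let the fingers close. It gives the time, the measured TCP pose, the force and the opening at its end, in the units of the state.
- read_state(): the state, without advancing time (a new reading comes with each control period).
- grab_frame(name): name is "side" or "top"; returns a dict with "color" (480x640x3 uint8, blue, green, red), "intrinsics" (3x3 intrinsics, pixels), "xyz" and "orientation" of the camera in the world. Camera axes: x right, y down, z forward; pixel columns grow to the right and rows downward; lengths in m; the calibration is good to about 2 mm. A picture is of the moment at which its call begins. There is no depth.
- finish_job(): hands the job in, once; it reports no verdict.
The state is a dict: "clock": time; "qpos": joint angles; "qd": joint speeds; "tau": joint torques, N m; "tcp_pos": TCP position; "orientation": TCP orientation; "force": force on the tool from outside, world axes, zero at the start; "torque": the same for the moment, N m; "finger_gap": finger opening in m.
Only numpy, scipy, OpenCV 4.12 (cv2) and the standard library are available. Lean on these libraries where they do the work, as an engineer would, in place of code of your own. Each camera call takes 0.05 s, during which the arm holds its last target.

TASK

One bay of the low grey reagent shelf still has to be made up: its white spill tile has ridden up on the shelf's front lip, so push it back behind the lip and press it down with the fingers until it sits level on the bay's floor. Then take the larger label holder off the rim of the tote and push it down over the shelf's front lip in the middle of that same bay, upright, its long tongue behind the lip and its card facing out, until you feel it is fully home; keep it firmly pressed down and finish while still holding it like that, for its adhesive to take. Leave the bottles, the small label holder and the standing dominoes where they are.

Things in the scene. Friction and masses are not known exactly. Their poses are not given: they have to be found in the camera images.
- rack: Fixed low grey sheet-steel shelf, open on top, three bays in a row: the tile is in one, a bottle in each other. Origin on the bench under the middle of the upright front lip; x level from the lip to the rear, y along the lip, z up. Lip 3 mm thick (x -1.5 to 1.5 mm), 384 mm long, top edge at z 103 mm. Bay centres at y -128, 0, 128 mm; 3 mm dividers, 103 mm high, begin 27 mm behind the lip.
- rack_floor (a point): Fixed point of the shelf, 77 mm behind the lip's middle, on the floor of the middle bay: all three floors are flat at this height, 28 mm below the lip's top edge, and run from x = 1.5 mm to a rear upstand at x = 153 mm (rack's frame), which is as high as the lip.
- tile: Loose white spill tile, 140 (x) by 110 (y) by 8 mm (z), about 280 g; origin at its centre, z its upward normal. At the start its front (-x) edge lies on the lip, overhanging its outer face by 3 to 6 mm, and its rear edge on the bay floor: it slopes up to the front by 12 degrees. It can slide some 20 mm to the rear. Level on the floor its centre is 4 mm above the floor.
- tote: Fixed teal open stationery box, 170 (x) by 270 (y) by 85 mm high. Origin on the bench under the middle of its near wall; x points from there into the box, y along the wall. Wall 4 mm thick; the two label holders are clipped side by side over the rim of this near wall, about 120 mm apart, in either order.
- label_holder: Larger clip-on label holder, white, 45 g. Origin at the centre of its upright card frame: 80 wide (y), 48 high (z), 8 mm thick (x; pinch here). Card faces -x. Below the frame a 6 mm bridge with two legs, 3 mm thick, and a 6 mm mouth between them (x -3 to 3): long tongue at +x, short flared leg at -x. At the start it stands on the tote's rim, rim in its mouth, card away from the tote.
- label_holder_seat (a point): Middle of the mouth's ceiling of the larger label holder, 30 mm below its origin: it rests on the lip's top edge when fully home. The tongue reaches 16 mm below it, the short leg 11 mm; the feet of both flare outward by 1 to 2 mm.
- label_holder_tongue (a point): On the tongue of the larger label holder, 15 mm below the mouth's ceiling and 4.5 mm to +x of it.
- small_holder: The smaller label holder of the same make (frame 44 mm wide, 36 mm high), on the same rim; to be left there. Origin at the centre of its frame.
- bottle_a: Brown glass bottle with black cap, 58 mm across, 120 mm high, in one of the other bays; origin at the centre of its underside. To be left there.
- bottle_b: Second bottle, the same, in the remaining bay; to be left there.
- domino_0: White domino standing on end on the bench, 12 by 26 by 50 mm high; origin at the centre of its underside. To be left standing.
- domino_1: Second standing domino, the same.
- domino_2: Third standing domino, the same.
Mind the look-alikes: they are no part of the job. Leave any brown or purple look-alike of the label_holder alone.

How it is judged:
On the way, in this order (a step that is already met when the one before it is completed fails the run):
1. the tile sits level on the bay floor behind the lip while the fingers press it down (angle between tile's own z axis and vertical below 0.026 rad and z of tile in the frame of rack between 0.077 and 0.081 m and x of tile in the frame of rack between 0.07 and 0.085 m and contact force between the fingers and tile above 2 N), for 0.2 s.
2. the larger label holder is fully home on the lip of the tile's bay, tongue behind the lip, pressed down (z of label_holder_seat in the frame of rack between 0.101 and 0.105 m and x of label_holder_seat in the frame of rack between -0.004 and 0.004 m and x of label_holder_tongue in the frame of rack above 0.0015 m and z of label_holder_tongue in the frame of rack below 0.091 m and angle between label_holder's own z axis and vertical below 0.07 rad and angle between the y axis of label_holder and the y axis of rack, either way round below 0.07 rad and y of label_holder in the frame of tile between -0.02 and 0.02 m and contact force between label_holder and rack above 3 N), for 0.2 s.
At the end, for the whole second after the job is handed in: Tile level (1.5 degrees, 2 mm) on its bay floor behind the lip; larger holder on that bay's lip, mouth ceiling within 2 mm of the lip top, tongue inside, upright and parallel within 4 degrees, within 20 mm of the tile's middle, at rest, held by the fingers and pressed on the shelf with over 3 N (all of step 2 and angle between tile's own z axis and vertical below 0.026 rad and z of tile in the frame of rack between 0.077 and 0.081 m and x of tile in the frame of rack between 0.07 and 0.085 m and contact force between the fingers and label_holder above 2 N and linear speed of label_holder below 0.02 m/s); the arm keeps its last pose, push and grip.
It fails at once if a bottle is shifted by more than 30 mm or tipped (distance of any of bottle_a, bottle_b from where it was at the start of the episode above 0.03 m or angle between any of bottle_a, bottle_b's own z axis and vertical above 0.5 rad).
It fails at once if the small label holder is taken or shifted by more than 30 mm (distance of small_holder from where it was at the start of the episode above 0.03 m).
It fails at once if a standing domino is knocked over or shifted by more than 30 mm (distance of any of domino_0, domino_1, domino_2 from where it was at the start of the episode above 0.03 m or angle between any of domino_0, domino_1, domino_2's own z axis and vertical above 0.5 rad).
It also fails if it takes over 54 s, if anything falls off the work surface, if the arm or the gripper's body presses on something with over 40 N, if the wrist force passes 120 N, or if a joint passes its speed limit or range.

## Working session

There is one attempt and no reset: what is moved stays moved. The work goes in short steps, Python scripts to look and compute and a tool call to move; the robot and the scene stay as the last step left them, time stands still between calls to the robot, and variables do not carry over. Pictures are saved under pics/ and viewed, and the job is handed in when it is done.

Besides the shell and the picture viewer there is one more tool, called after "Emit:" by a JSON object that holds its "fn" and its "kwargs". move_arm: Moves the arm, as the interface text tells. Its arguments: {"type":"object","properties":{"increments":{"type":"array"},"squeeze":{"type":"number"}},"required":["increments"]}

```bash
mkdir -p pics; ls; python3 - <<'E'
from bench import *
import cv2,pickle
s=read_state();print(s)
for n in("side","top"):
    f=grab_frame(n);cv2.imwrite(f"pics/{n}0.png",f["color"]);print(n,f["intrinsics"],f["xyz"],f["orientation"])
    pickle.dump(f,open(f"{n}0.pkl","wb"))
E
```

```text
pics
{'clock': 0.0, 'qpos': array([-1.43710601,  0.47781878,  0.02233389,  1.55646487, -0.01150633,
        1.1093125 , -0.08310469]), 'qd': array([-0.0006981 ,  0.00038873,  0.00076589,  0.00085583, -0.00119118,
       -0.00021065, -0.00088749]), 'tau': array([ 1.40941615e-03, -5.96470821e+01,  1.60854835e+00, -2.81193709e+01,
        1.24907697e-02,  9.51857219e-03,  3.09820777e-06]), 'tcp_pos': array([0.16147546, 0.65470056, 0.19040749]), 'orientation': array([-1.56432491,  0.18992611, -0.18977748]), 'force': array([ 0.25447021, -0.05330003,  0.32008596]), 'torque': array([ 0.05059369, -0.01345465,  0.04122552]), 'finger_gap': 0.08525720225220491}
side [[452.30174192   0.         317.6092318 ]
 [  0.         452.30174192 238.22849786]
 [  0.           0.           1.        ]] [ 0.13813425 -0.3161388   0.79756415] [-2.32410041  0.9073759  -0.31848534]
top [[492.44744085   0.         325.63048926]
 [  0.         492.44744085 235.01724703]
 [  0.           0.           1.        ]] [0.36941218 0.09722925 1.07454907] [-2.15147307  2.10456589 -0.17887308]
```

View pics/side0.png

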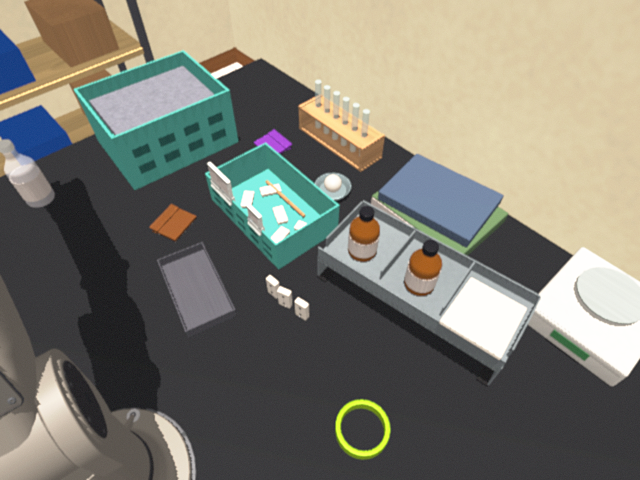

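View pics/top0.png

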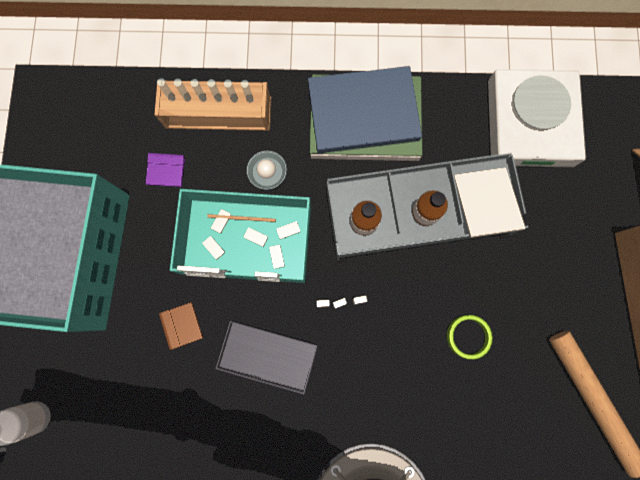

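The top picture shows the shelf with its tile in the right bay (490,202) and bottles at (367,217) and (432,207). The tote is at (240,237), with a wider white holder at (203,271) and a smaller one at (267,276). The dominoes are at (322–360,302). Next I'll build helpers and enlarge the key areas.

```bash
cat > h.py <<'E'
import numpy as np,cv2,pickle
from scipy.spatial.transform import Rotation as R
def load(n): return pickle.load(open(n+".pkl","rb"))
def proj(f,P):
    P=np.atleast_2d(P).astype(float); Rm=R.from_rotvec(f["orientation"]).as_matrix()
    c=(P-f["xyz"])@Rm; u=c@np.array(f["intrinsics"]).T; return u[:,:2]/u[:,2:]
def ray(f,px):
    Rm=R.from_rotvec(f["orientation"]).as_matrix()
    return Rm@np.linalg.inv(f["intrinsics"])@np.array([px[0],px[1],1.])
def onz(f,px,z):
    d=ray(f,px); o=np.array(f["xyz"]); return o+d*(z-o[2])/d[2]
def tri(fs,pxs):
    A=np.zeros((3,3));b=np.zeros(3)
    for f,p in zip(fs,pxs):
        d=ray(f,p);d/=np.linalg.norm(d);M=np.eye(3)-np.outer(d,d);A+=M;b+=M@np.array(f["xyz"])
    return np.linalg.solve(A,b)
def crop(f,name,x0,y0,x1,y1,s):
    im=cv2.resize(f["color"][y0:y1,x0:x1],None,fx=s,fy=s,interpolation=cv2.INTER_CUBIC);cv2.imwrite("pics/"+name+".png",im)
E
python3 - <<'E'
from h import *
t=load("top0");s=load("side0")
crop(t,"t_rack",320,140,540,270,3.6)
crop(t,"t_tote",160,180,320,300,5)
crop(s,"s_rack",310,190,550,390,3.3)
crop(s,"s_tote",190,140,350,330,3.1)
E
```

```text
(no output)
```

View pics/t_rack.png

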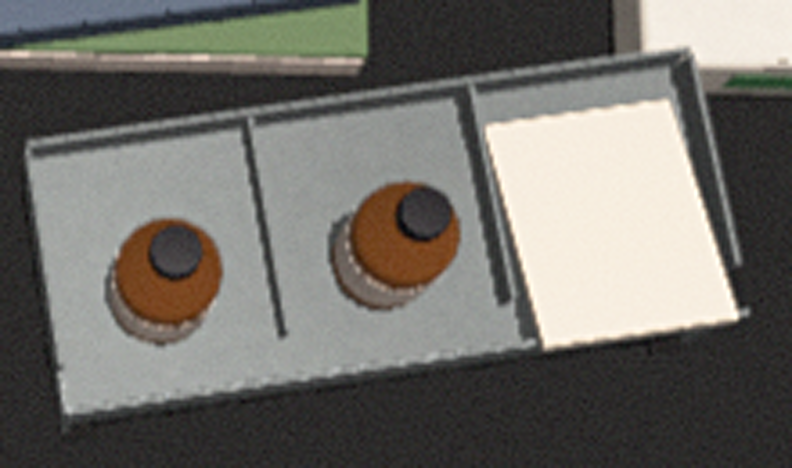

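View pics/t_tote.png

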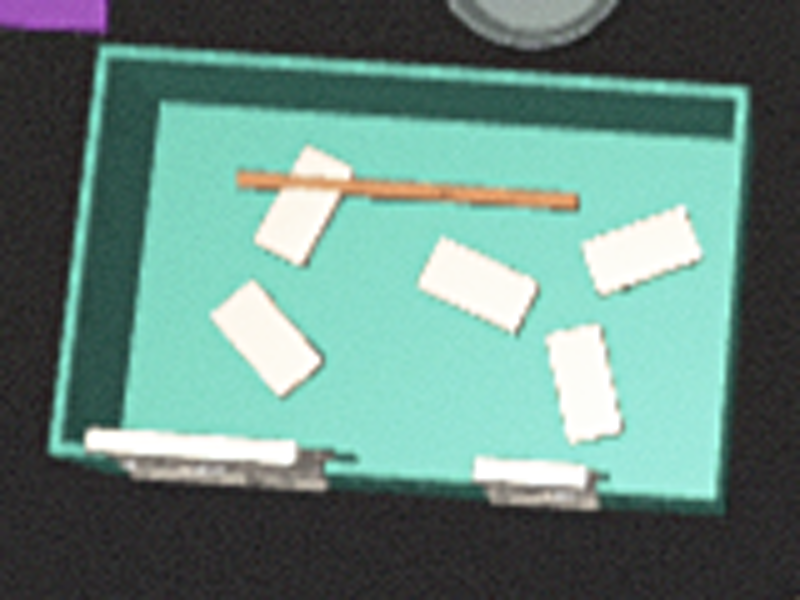

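View pics/s_rack.png

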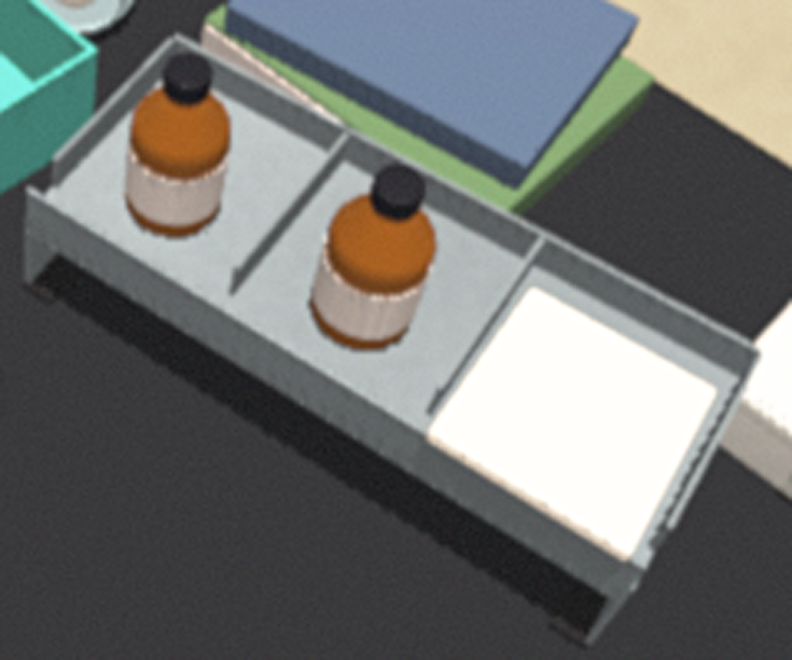

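View pics/s_tote.png

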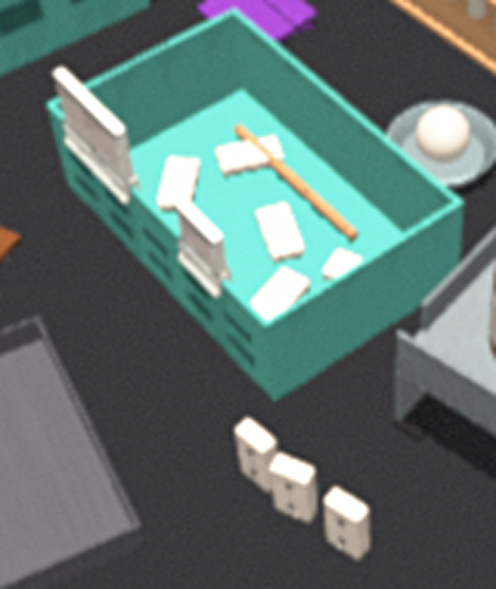

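```bash
cat > fit.py <<'E'
from h import *
from scipy.optimize import least_squares
t=load("top0");s=load("side0")
def unc(p,s_,o): return [(p[0]+.5)/s_-.5+o[0],(p[1]+.5)/s_-.5+o[1]]
def TR(q,P):
    c,n=np.cos(q[2]),np.sin(q[2]);P=np.atleast_2d(P)
    return np.c_[q[0]+c*P[:,0]-n*P[:,1],q[1]+n*P[:,0]+c*P[:,1],P[:,2]]
def fit(q0,T,S,name):
    def res(q):
        r=[]
        for f,L in((t,T),(s,S)):
            if len(L): r.append(proj(f,TR(q,[a for a,_ in L]))-np.array([b for _,b in L]))
        return np.vstack(r).ravel()
    r=least_squares(res,q0,loss="soft_l1"); print(name,r.x.round(4),"\n",res(r.x).reshape(-1,2).round(1).tolist()); return r.x
if __name__=="__main__":
    ot,os_=(320,140),(310,190)
    T=[((0,.192,.103),(65,413)),((0,-.192,.103),(745,313)),((.156,.192,.103),(26,143)),((.156,-.192,.103),(690,51)),((.153,.064,.103),(249,122)),((.153,-.064,.103),(467,88))]
    S=[((0,.192,.103),(28,190)),((0,-.192,.103),(640,567)),((.156,.192,.103),(178,37)),((.156,-.192,.103),(757,350)),((.153,.064,.103),(348,132)),((.153,-.064,.103),(545,240))]
    q=fit([.5,0,0],[(a,unc(b,3.6,ot)) for a,b in T],[(a,unc(b,3.3,os_)) for a,b in S],"rack")
    ot,os_=(160,180),(190,140)
    T=[((0,.135,.085),(50,456)),((0,-.135,.085),(722,501)),((.17,.135,.085),(100,46)),((.17,-.135,.085),(750,88))]
    S=[((0,.135,.085),(48,101)),((0,-.135,.085),(265,325)),((.17,.135,.085),(235,10)),((.17,-.135,.085),(463,203))]
    q=fit([.5,.3,0],[(a,unc(b,5,ot)) for a,b in T],[(a,unc(b,3.1,os_)) for a,b in S],"tote")
    # triangulation of free rack corners
    for a,b in (((65,413),(28,190)),((745,313),(640,567))):
        print(tri([t,s],[unc(a,3.6,(320,140)),unc(b,3.3,(310,190))]))
    for n,a,b in (("BL",(87,432),(57,70)),("BR",(297,443),(125,130)),("SL",(476,460),(181,205)),("SR",(586,467),(220,245))):
        print(n,tri([t,s],[unc(a,5,(160,180)),unc(b,3.1,(190,140))]))
    # dominoes tops
    for p in((322,301),(339,301),(360,298)): print("dom",onz(t,p,.05))
    # tile corners
    for n,a,b in (("rl",(487,125),(535,288)),("rr",(670,100),(717,388)),("fl",(545,349),(428,432)),("fr",(738,320),(628,555))):
        print(n,tri([t,s],[unc(a,3.6,(320,140)),unc(b,3.3,(310,190))]))
    for n,p in(("ring",(470,337)),): print(n,onz(t,p,.01))
E
python3 fit.py
```

```text
rack [ 0.5321 -0.1102  0.1641] 
 [[0.3, 0.1], [0.9, 1.0], [0.1, 0.2], [0.2, 0.1], [0.2, -1.2], [1.2, -0.3], [-1.3, -1.5], [0.7, 0.1], [-1.2, -1.2], [1.2, 0.3], [-0.6, -0.5], [-1.3, -1.2]]
tote [ 0.4573  0.2824 -0.0479] 
 [[0.4, -0.5], [-0.6, -0.2], [0.6, 0.0], [0.2, 0.4], [-0.6, 0.7], [0.1, 0.3], [-0.3, -0.9], [-0.0, -0.6]]
[0.50278097 0.07920635 0.09623834]
[ 0.565834   -0.29903368  0.09889265]
BL [0.46653275 0.38881245 0.13458212]
BR [0.46484756 0.3071397  0.13587707]
SL [0.46067354 0.24158411 0.11741101]
SR [0.45922915 0.19887483 0.11448138]
dom [0.41044707 0.10955606 0.05      ]
dom [0.41122653 0.07448272 0.05      ]
dom [0.4183355 0.031233  0.05     ]
rl [ 0.67802696 -0.16252527  0.08096446]
rr [ 0.69504062 -0.26886077  0.08266151]
fl [ 0.54143458 -0.18394201  0.11008563]
fr [ 0.56027981 -0.29147022  0.10873122]
ring [ 0.3434811 -0.204781   0.01     ]
```

```bash
cat > mv.py <<'E'
from bench import read_state
import numpy as np,sys
from scipy.spatial.transform import Rotation as R
np.set_printoptions(precision=4,suppress=True)
RACK=np.array([.5321,-.1102,.1641]); TOTE=np.array([.4573,.2824,-.0479])
def w(q,p):
    c,n=np.cos(q[2]),np.sin(q[2]);return np.array([q[0]+c*p[0]-n*p[1],q[1]+n*p[0]+c*p[1],p[2]])
def inv(q,p):
    c,n=np.cos(q[2]),np.sin(q[2]);dx,dy=p[0]-q[0],p[1]-q[1];return np.array([c*dx+n*dy,-n*dx+c*dy,p[2]])
def Rgoal(yaw,sgn=1):
    # tool y down, tool z along sgn*(x axis of yawed frame), x = y cross z
    z=sgn*np.array([np.cos(yaw),np.sin(yaw),0]);y=np.array([0,0,-1.]);return R.from_matrix(np.c_[np.cross(y,z),y,z])
def rel(target,yaw=None,sgn=1):
    s=read_state();Rc=R.from_rotvec(s["orientation"])
    d=Rc.inv().apply(np.array(target)-s["tcp_pos"])
    print("xyz",d, "twist",(Rc.inv()*Rgoal(yaw,sgn)).as_rotvec() if yaw is not None else "")
E
python3 - <<'E'
from mv import *
s=read_state();print(R.from_rotvec(s["orientation"]).as_matrix())
for q,n in((TOTE,'tote'),(RACK,'rack')):
  for sg in(1,-1): print(n,sg);rel([.46,.35,.2],q[2],sg)
E
```

```text
[[ 0.9709 -0.0003  0.2395]
 [-0.2395 -0.0016  0.9709]
 [ 0.0001 -1.     -0.0016]]
tote 1
xyz [ 0.3628 -0.0091 -0.2244] twist [0.0013 1.3769 0.0012]
tote -1
xyz [ 0.3628 -0.0091 -0.2244] twist [ 0.0013 -1.7647 -0.0013]
rack 1
xyz [ 0.3628 -0.0091 -0.2244] twist [0.0014 1.1649 0.0011]
rack -1
xyz [ 0.3628 -0.0091 -0.2244] twist [ 0.0012 -1.9767 -0.0015]
```

```bash
python3 - <<'E'
from mv import *
rel([.42,.40,.26],.76)
tc=np.mean([[.678,-.1625],[.695,-.2689],[.5414,-.1839],[.5603,-.2915]],0)
print(inv(RACK,[*tc,.1]))
for c in([.678,-.1625,.08],[.695,-.2689,.08],[.5414,-.1839,.11],[.5603,-.2915,.11]):print(inv(RACK,c))
for p in((-.08,-.128,.2),(0,-.128,.2)): print(w(RACK,p))
E
```

```text
xyz [ 0.312  -0.0691 -0.1856] twist [0.0015 0.569  0.0006]
[ 0.0664 -0.1291  0.1   ]
[ 0.1354 -0.0754  0.08  ]
[ 0.1348 -0.1832  0.08  ]
[-0.0029 -0.0742  0.11  ]
[-0.0018 -0.1835  0.11  ]
[ 0.4741 -0.2495  0.2   ]
[ 0.553  -0.2365  0.2   ]
```

Emit:
{"fn": "move_arm", "kwargs": {"increments": [{"jaw": 0.0, "xyz": [0.04, -0.03, -0.02], "twist": [0, 0.1, 0]}, {"jaw": 1, "xyz": [0.312, -0.07, -0.186], "twist": [0, 0.57, 0]}, {"jaw": 1, "xyz": [0.312, -0.07, -0.186], "twist": [0, 0.57, 0]}, {"jaw": 1, "xyz": [0.312, -0.07, -0.186], "twist": [0, 0.57, 0]}, {"jaw": 1, "xyz": [0.312, -0.07, -0.186], "twist": [0, 0.57, 0]}, {"jaw": 1, "xyz": [0.312, -0.07, -0.186], "twist": [0, 0.57, 0]}, {"jaw": 1, "xyz": [0.312, -0.07, -0.186], "twist": [0, 0.57, 0]}, {"jaw": 1, "xyz": [0.312, -0.07, -0.186], "twist": [0, 0.57, 0]}]}}

```text
clock: 0.9
tcp_pos: [0.4238, 0.3955, 0.262]
orientation: [-1.475, 0.638, -0.641]
force: [-0.4, 0.1, 0.5]
finger_gap: -0.0
```

```bash
python3 - <<'E'
from mv import *
s=read_state();print(s["clock"],s["tcp_pos"],s["qpos"],s["force"])
rel([.46,.0,.24],RACK[2]+.1); rel([.474,-.2495,.18],RACK[2])
E
```

```text
0.9 [0.4238 0.3955 0.262 ] [-1.0791  0.2613  0.271   1.719  -0.0731  1.171  -0.0356] [-0.405   0.0896  0.4622]
xyz [ 0.3133  0.0225 -0.244 ] twist [-0.001   0.4887  0.0017]
xyz [ 0.5048  0.0827 -0.4044] twist [-0.0011  0.5887  0.0016]
```

Emit:
{"fn": "move_arm", "kwargs": {"increments": [{"jaw": 1, "xyz": [0.504, 0.08, -0.404], "twist": [0, 0.589, 0]}, {"jaw": 1, "xyz": [0.504, 0.08, -0.404], "twist": [0, 0.589, 0]}, {"jaw": 1, "xyz": [0.504, 0.08, -0.404], "twist": [0, 0.589, 0]}, {"jaw": 1, "xyz": [0.504, 0.08, -0.404], "twist": [0, 0.589, 0]}, {"jaw": 1, "xyz": [0.504, 0.08, -0.404], "twist": [0, 0.589, 0]}, {"jaw": 1, "xyz": [0.504, 0.08, -0.404], "twist": [0, 0.589, 0]}, {"jaw": 1, "xyz": [0.504, 0.08, -0.404], "twist": [0, 0.589, 0]}, {"jaw": 1, "xyz": [0.504, 0.08, -0.404], "twist": [0, 0.589, 0]}]}}

```text
clock: 1.7
tcp_pos: [0.4526, 0.0026, 0.212]
orientation: [-1.284, 1.083, -1.083]
force: [1.0, -0.1, 0.7]
finger_gap: 0.0004
```

```bash
python3 - <<'E'
from mv import *
s=read_state();print(s["clock"],s["tcp_pos"],s["qpos"],s["force"])
rel([.474,-.2495,.18],RACK[2])
E
```

```text
1.7 [0.4526 0.0026 0.212 ] [-0.7147  0.0718  0.6116  2.0696 -0.0492  1.0134  0.0921] [ 1.0066 -0.1325  0.6735]
xyz [ 0.2521  0.0319 -0.0216] twist [-0.0003  0.0063 -0.0006]
```

Emit:
{"fn": "move_arm", "kwargs": {"increments": [{"jaw": 1, "xyz": [0.252, 0.032, -0.022], "twist": [0, 0.006, 0]}, {"jaw": 1, "xyz": [0.252, 0.032, -0.022], "twist": [0, 0.006, 0]}, {"jaw": 1, "xyz": [0.252, 0.032, -0.022], "twist": [0, 0.006, 0]}, {"jaw": 1, "xyz": [0.252, 0.032, -0.022], "twist": [0, 0.006, 0]}, {"jaw": 1, "xyz": [0.252, 0.032, -0.022], "twist": [0, 0.006, 0]}, {"jaw": 1, "xyz": [0.252, 0.032, -0.022], "twist": [0, 0.006, 0]}, {"jaw": 1, "xyz": [0.252, 0.032, -0.022], "twist": [0, 0.006, 0]}]}}

```text
clock: 2.4
tcp_pos: [0.473, -0.2493, 0.1797]
orientation: [-1.282, 1.091, -1.09]
force: [0.2, 0.9, -0.3]
finger_gap: -0.0004
```

```bash
python3 - <<'E'
from mv import *
from h import *
from bench import grab_frame
s=read_state();print(s["clock"],s["tcp_pos"],s["qpos"],s["force"],inv(RACK,s["tcp_pos"]))
for n in("side","top"):
    f=grab_frame(n);pickle.dump(f,open(n+"1.pkl","wb"));print(proj(f,s["tcp_pos"]))
    p=proj(f,s["tcp_pos"])[0].astype(int); crop(f,n+"1",max(p[0]-100,0),max(p[1]-90,0),min(640,p[0]+100),p[1]+60,4)
    print(max(p[0]-100,0),max(p[1]-90,0))
rel(w(RACK,[-.04,-.128,.105]),RACK[2])
E
```

```text
2.4 [ 0.473  -0.2493  0.1797] [-0.2462  0.3177  0.7599  1.9403 -0.2599  0.9842  0.7945] [ 0.2343  0.8858 -0.2663] [-0.0811 -0.1276  0.1797]
[[456.246  355.7524]]
356 265
[[519.0639 267.9063]]
419 177
xyz [0.0034 0.0748 0.0396] twist [ 0.0006  0.001  -0.0012]
```

View pics/side1.png

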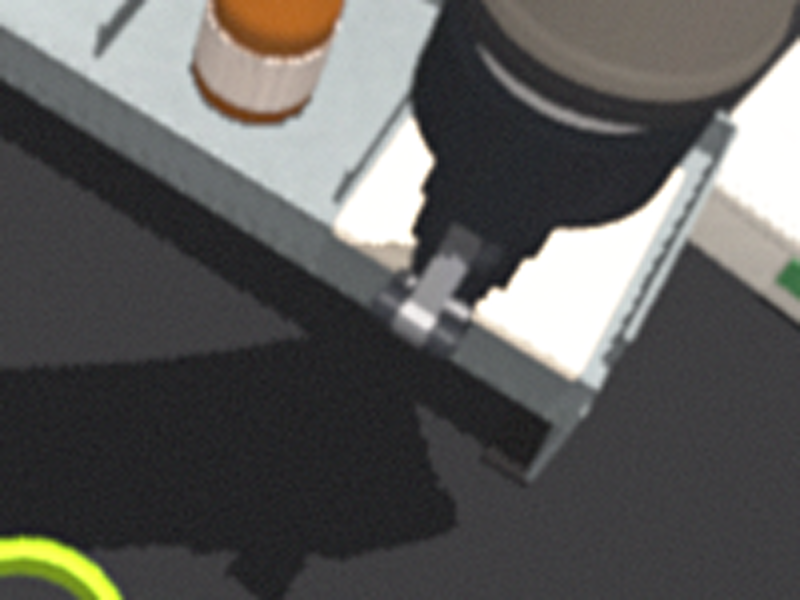

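View pics/top1.png

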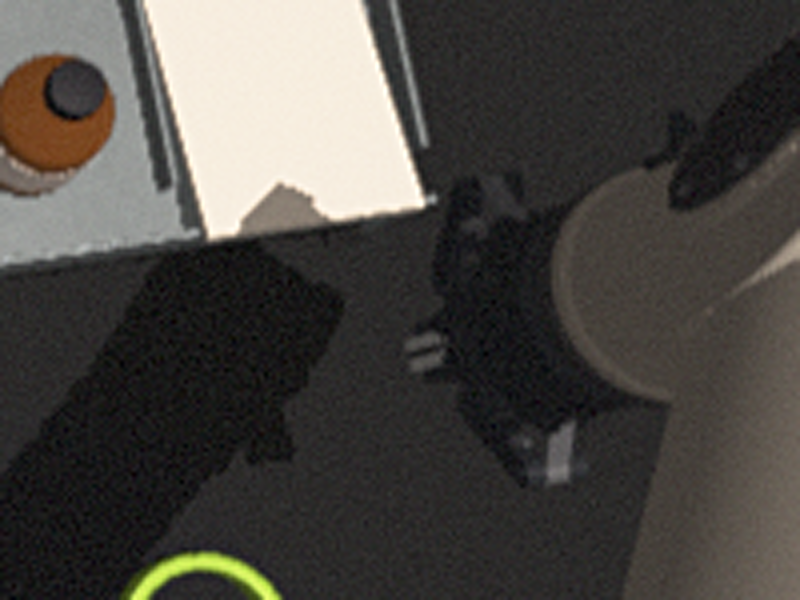

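Emit:
{"fn": "move_arm", "kwargs": {"increments": [{"jaw": 1, "xyz": [0.003, 0.05, 0.02], "twist": [0, 0, 0]}, {"jaw": 1, "xyz": [0.003, 0.0735, 0.038], "twist": [0, 0, 0]}, {"jaw": 1, "xyz": [0.003, 0.0735, 0.042], "twist": [0, 0, 0]}, {"jaw": 1, "xyz": [0.003, 0.0735, 0.046], "twist": [0, 0, 0]}, {"jaw": 1, "xyz": [0.003, 0.0735, 0.05], "twist": [0, 0, 0]}]}}

```text
clock: 3.0
tcp_pos: [0.5244, -0.2423, 0.1084]
orientation: [-1.282, 1.086, -1.088]
force: [-0.7, -0.6, 0.5]
finger_gap: -0.0001
```

```bash
cat > st.py <<'E'
from mv import *
s=read_state();print(s["clock"],s["tcp_pos"],"F",s["force"],"gap",s["finger_gap"],"rack",inv(RACK,s["tcp_pos"]),"yaw",np.arctan2(*R.from_rotvec(s["orientation"]).as_matrix()[[1,0],2]),"q",s["qpos"])
E
python3 st.py
```

```text
3.0 [ 0.5244 -0.2423  0.1084] F [-0.6707 -0.5682  0.542 ] gap -0.00013061084089498027 rack [-0.0291 -0.129   0.1084] yaw 0.1645737377712366 q [-0.1875  0.4864  0.6796  1.9069 -0.3912  0.8814  0.8534]
```

Emit:
{"fn": "move_arm", "kwargs": {"increments": [{"jaw": 1, "xyz": [0, 0, 0.003], "twist": [0, 0, 0]}, {"jaw": 1, "xyz": [0, 0, 0.006], "twist": [0, 0, 0]}, {"jaw": 1, "xyz": [0, 0, 0.009], "twist": [0, 0, 0]}, {"jaw": 1, "xyz": [0, 0, 0.012], "twist": [0, 0, 0]}]}}

```text
clock: 3.4
tcp_pos: [0.5359, -0.2405, 0.1071]
orientation: [-1.282, 1.087, -1.088]
force: [-0.0, 0.0, -1.0]
finger_gap: 0.0002
```

```bash
python3 st.py
```

```text
3.4 [ 0.5359 -0.2405  0.1071] F [-0.0008  0.0058 -0.9982] gap 0.00022771631815620466 rack [-0.0176 -0.1292  0.1071] yaw 0.16365671912647048 q [-0.1869  0.5041  0.674   1.8835 -0.3984  0.8908  0.8457]
```

Emit:
{"fn": "move_arm", "kwargs": {"increments": [{"jaw": 1, "xyz": [0, 0, 0.003], "twist": [0, 0, 0]}, {"jaw": 1, "xyz": [0, 0, 0.006], "twist": [0, 0, 0]}, {"jaw": 1, "xyz": [0, 0, 0.009], "twist": [0, 0, 0]}]}}

```text
clock: 3.7
tcp_pos: [0.5447, -0.2389, 0.1067]
orientation: [-1.282, 1.088, -1.088]
force: [-0.1, -0.1, 0.2]
finger_gap: -0.0001
```

```bash
python3 st.py; python3 - <<'E'
from h import *
from bench import grab_frame
f=grab_frame("side");crop(f,"side2",410,250,570,370,5)
E
```

```text
3.7 [ 0.5447 -0.2389  0.1067] F [-0.148  -0.0784  0.2499] gap -8.905170226929502e-05 rack [-0.0086 -0.1291  0.1067] yaw 0.1639133003390198 q [-0.1874  0.5165  0.6704  1.8653 -0.4029  0.8987  0.8396]
```

View pics/side2.png

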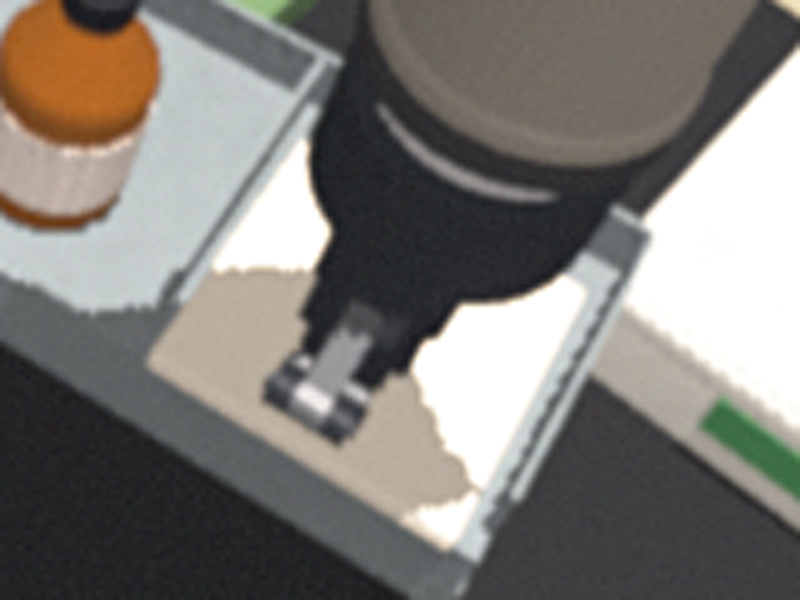

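```bash
python3 - <<'E'
from h import *
from mv import *
f=load("side0");t=load("top0")
s=read_state();Rm=R.from_rotvec(s["orientation"])
for o in([0,0,0],[0,0,-.0145],[.011,0,-.0145],[-.011,0,-.0145],[0,-.019,0],[0,0,.0145]):
    P=s["tcp_pos"]+Rm.apply(o);p=proj(f,P)[0];print(o,p,(p-[410,250])*5, proj(t,P)[0])
for y in(-.07,-.128,-.186):
    for x in (-.0015,.0015): p=proj(f,w(RACK,[x,y,.103]))[0];print('lip',p,(p-[410,250])*5)
E
```

```text
[0, 0, 0] [466.9274 341.9657] [284.6372 459.8285] [498.0584 235.5381]
[0, 0, -0.0145] [462.9243 348.4252] [264.6213 492.1259] [499.5289 242.6535]
[0.011, 0, -0.0145] [469.0889 352.3014] [295.4444 511.5071] [504.9668 241.8761]
[-0.011, 0, -0.0145] [456.8295 344.5929] [234.1476 472.9644] [494.0885 243.4313]
[0, -0.019, 0] [469.9528 336.7449] [299.7641 433.7245] [501.3734 233.8727]
[0, 0, 0.0145] [470.8549 335.6285] [304.2743 428.1424] [496.5953 228.4586]
lip [436.6178 320.6332] [133.0889 353.1658]
lip [437.4643 319.4019] [137.3217 347.0096]
lip [467.5712 339.78  ] [287.8562 448.9002]
lip [468.3822 338.4751] [291.911  442.3754]
lip [500.4075 360.0915] [452.0375 550.4577]
lip [501.1769 358.706 ] [455.8844 543.5302]
```

```bash
python3 - <<'E'
from h import *
from bench import grab_frame
f=grab_frame("side");crop(f,"side3",445,300,505,360,12)
f=grab_frame("top");crop(f,"top3",470,190,550,250,9)
E
```

```text
(no output)
```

View pics/side3.png

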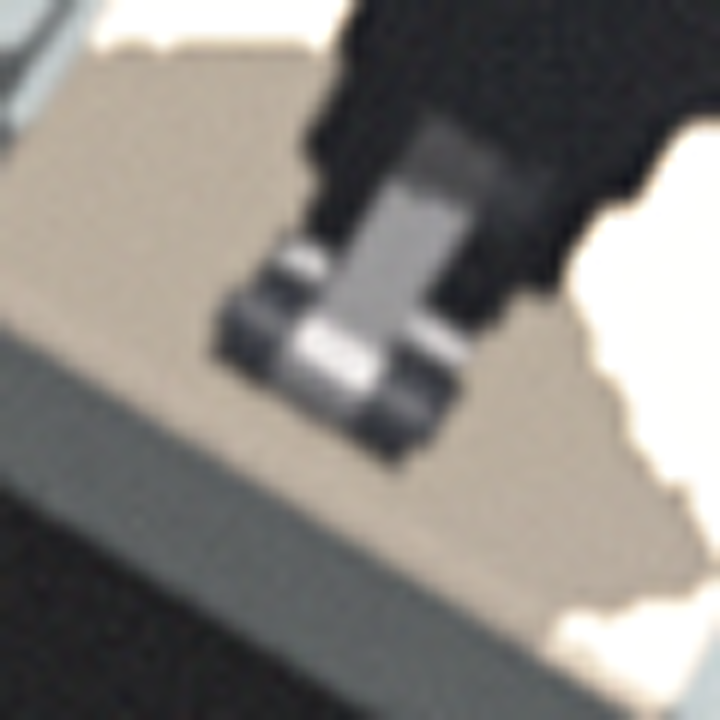

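View pics/top3.png

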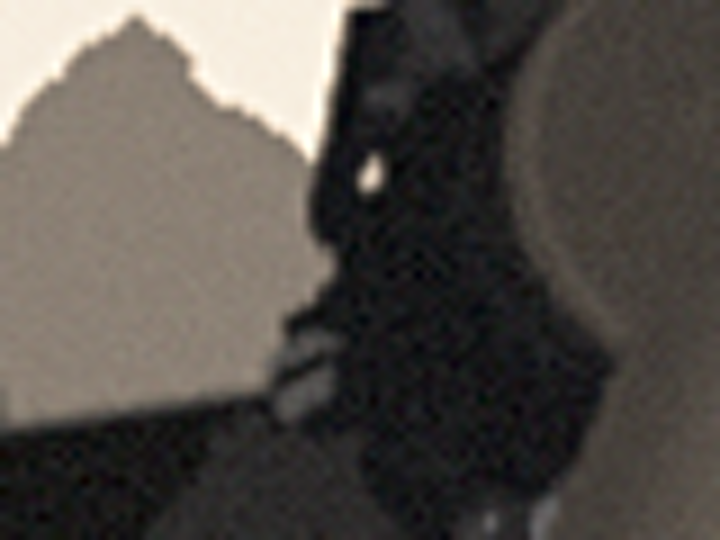

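```bash
python3 - <<'E'
from h import *
from mv import *
f=load("side0");t=load("top0")
s=read_state();Rm=R.from_rotvec(s["orientation"])
for a,b in (((501.2,235.6),(463,329)),((504,235),(470,334))):
    P=tri([t,f],[a,b]);print(P,Rm.inv().apply(P-s["tcp_pos"]),inv(RACK,P),proj(f,P),proj(t,P))
for z in(.107,.12,.13,.14):print(z,Rm.inv().apply(onz(f,(473,336),z)-s["tcp_pos"]),Rm.inv().apply(onz(f,(463,329),z)-s["tcp_pos"]))
E
```

```text
[ 0.5355 -0.2277  0.1506] [-0.0126 -0.044  -0.0072] [-0.0159 -0.1164  0.1506] [[464.5726 328.7136]] [[500.2901 236.5518]]
[ 0.5401 -0.238   0.1413] [-0.0017 -0.0347 -0.0043] [-0.013  -0.1273  0.1413] [[470.1833 333.969 ]] [[503.8932 235.1085]]
0.107 [ 0.0031 -0.0004  0.0166] [-0.0159 -0.0004  0.0181]
0.12 [ 0.0032 -0.0134  0.0085] [-0.0155 -0.0134  0.0099]
0.13 [ 0.0033 -0.0234  0.0022] [-0.0151 -0.0234  0.0037]
0.14 [ 0.0034 -0.0334 -0.004 ] [-0.0147 -0.0334 -0.0026]
```

Emit:
{"fn": "move_arm", "kwargs": {"increments": [{"jaw": 1, "xyz": [0, 0, 0.003], "twist": [0, 0, 0]}, {"jaw": 1, "xyz": [0, 0, 0.006], "twist": [0, 0, 0]}]}}

```text
clock: 4.05
tcp_pos: [0.5505, -0.238, 0.1067]
orientation: [-1.282, 1.088, -1.088]
force: [0.1, 0.0, 0.2]
finger_gap: 0.0001
```

```bash
python3 st.py
```

```text
4.05 [ 0.5505 -0.238   0.1067] F [0.1312 0.0016 0.1702] gap 9.328971119373289e-05 rack [-0.0027 -0.1291  0.1067] yaw 0.16371954178575665 q [-0.1878  0.5241  0.6684  1.8533 -0.4058  0.904   0.8354]
```

Emit:
{"fn": "move_arm", "kwargs": {"increments": [{"jaw": 1, "xyz": [0, 0, 0.003], "twist": [0, 0, 0]}, {"jaw": 1, "xyz": [0, 0, 0.006], "twist": [0, 0, 0]}]}}

```text
clock: 4.25
tcp_pos: [0.5567, -0.2369, 0.1067]
orientation: [-1.282, 1.087, -1.088]
force: [-0.1, -0.2, 0.4]
finger_gap: 0.0002
```

```bash
python3 st.py;python3 - <<'E'
from h import *
from bench import grab_frame
f=grab_frame("side");pickle.dump(f,open("side4.pkl","wb"));crop(f,"side4",425,270,545,370,6.5)
E
```

```text
4.25 [ 0.5567 -0.2369  0.1067] F [-0.0798 -0.2285  0.3782] gap 0.00017506186812541252 rack [ 0.0036 -0.1291  0.1067] yaw 0.1640403969030074 q [-0.1882  0.532   0.6663  1.8406 -0.4086  0.9095  0.8312]
```

View pics/side4.png

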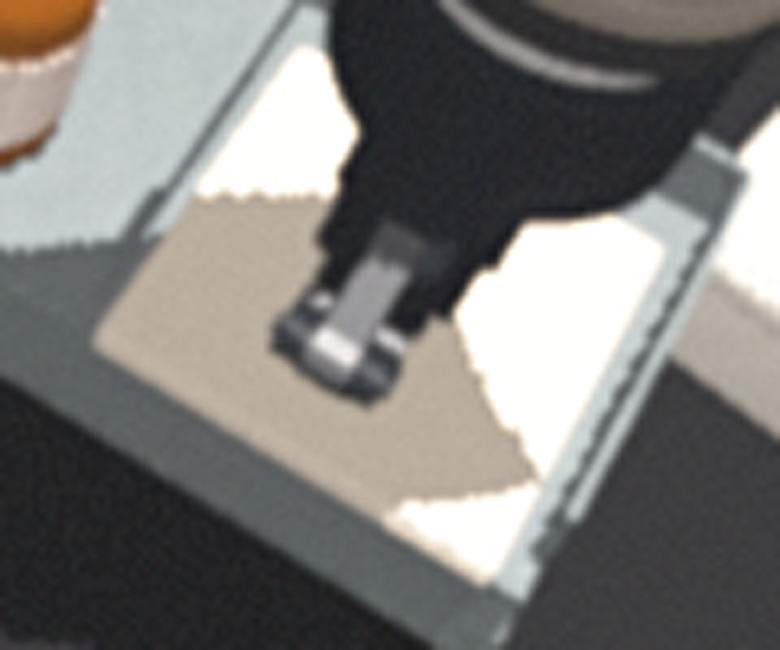

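Emit:
{"fn": "move_arm", "kwargs": {"increments": [{"jaw": 1, "xyz": [0, 0.004, 0.003], "twist": [0, 0, 0]}, {"jaw": 1, "xyz": [0, 0.008, 0.006], "twist": [0, 0, 0]}, {"jaw": 1, "xyz": [0, 0.012, 0.006], "twist": [0, 0, 0]}, {"jaw": 1, "xyz": [0, 0.015, 0.006], "twist": [0, 0, 0]}]}}

```text
clock: 4.7
tcp_pos: [0.562, -0.2359, 0.091]
orientation: [-1.283, 1.088, -1.087]
force: [-0.5, 0.1, 0.4]
finger_gap: 0.0
```

```bash
python3 st.py
```

```text
4.7 [ 0.562  -0.2359  0.091 ] F [-0.5297  0.0633  0.365 ] gap 1.7629387710012689e-06 rack [ 0.0089 -0.1289  0.091 ] yaw 0.1640130320401595 q [-0.1778  0.559   0.6508  1.8395 -0.4269  0.8876  0.8393]
```

Emit:
{"fn": "move_arm", "kwargs": {"increments": [{"jaw": 1, "xyz": [0, 0.003, 0], "twist": [0, 0, 0]}, {"jaw": 1, "xyz": [0, 0.006, 0], "twist": [0, 0, 0]}, {"jaw": 1, "xyz": [0, 0.009, 0], "twist": [0, 0, 0]}]}}

```text
clock: 5.0
tcp_pos: [0.5622, -0.2361, 0.0825]
orientation: [-1.282, 1.088, -1.088]
force: [0.1, 0.5, 0.2]
finger_gap: 0.0002
```

```bash
python3 st.py
```

```text
5.0 [ 0.5622 -0.2361  0.0825] F [0.1496 0.4768 0.165 ] gap 0.00018438114381218927 rack [ 0.0091 -0.1291  0.0825] yaw 0.16377256507034776 q [-0.1715  0.5696  0.643   1.845  -0.4361  0.8718  0.8465]
```

```bash
python3 - <<'E'
from h import *
from bench import grab_frame
f=grab_frame("side");pickle.dump(f,open("side5.pkl","wb"));crop(f,"side5",425,270,545,370,6.5)
f=grab_frame("top");pickle.dump(f,open("top5.pkl","wb"));crop(f,"top5",440,150,560,250,6.5)
E
```

```text
(no output)
```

View pics/side5.png

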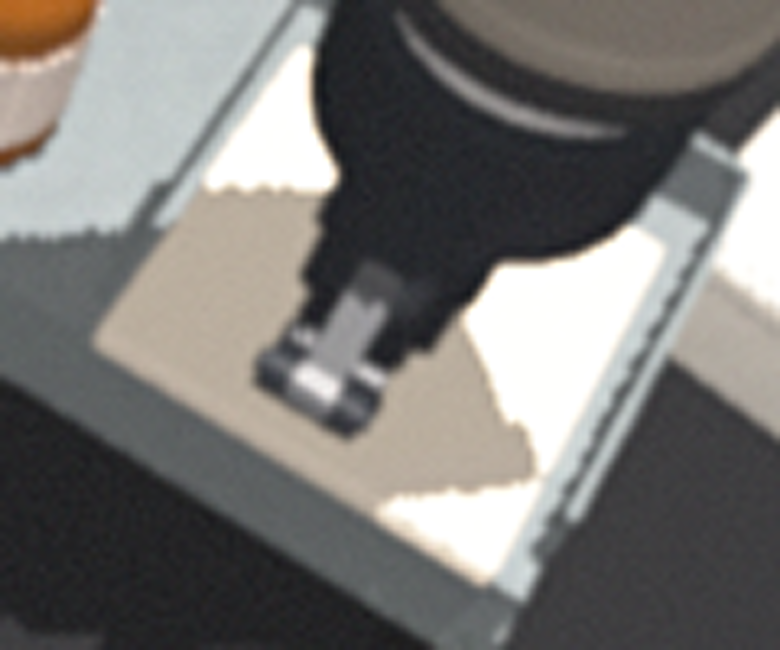

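View pics/top5.png

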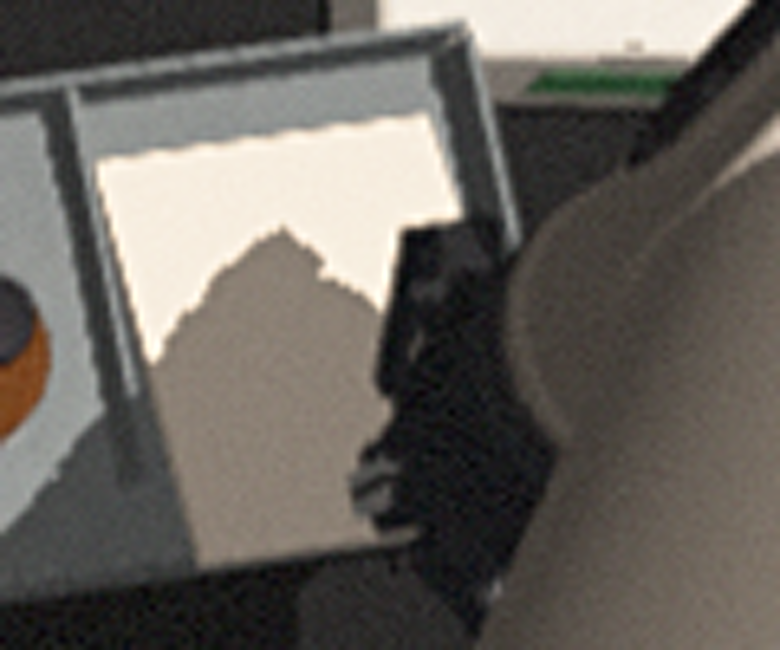

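Emit:
{"fn": "move_arm", "kwargs": {"increments": [{"jaw": 1, "xyz": [0, 0.002, 0], "twist": [0, 0, 0]}, {"jaw": 1, "xyz": [0, 0.004, 0], "twist": [0, 0, 0]}]}}

```text
clock: 5.3
tcp_pos: [0.5624, -0.2361, 0.0788]
orientation: [-1.282, 1.087, -1.088]
force: [-0.1, -0.8, -0.2]
finger_gap: 0.0002
```

Emit:
{"fn": "move_arm", "kwargs": {"increments": [{"jaw": 1, "xyz": [0, 0.002, 0], "twist": [0, 0, 0]}]}}

```text
clock: 5.4
tcp_pos: [0.5623, -0.236, 0.0766]
orientation: [-1.282, 1.087, -1.088]
force: [-0.5, -0.2, -0.5]
finger_gap: -0.0001
```

Emit:
{"fn": "move_arm", "kwargs": {"increments": [{"jaw": 1, "xyz": [0, 0.002, 0], "twist": [0, 0, 0]}]}}

```text
clock: 5.5
tcp_pos: [0.5623, -0.236, 0.0746]
orientation: [-1.282, 1.088, -1.088]
force: [-0.7, -0.1, -0.2]
finger_gap: -0.0002
```

Emit:
{"fn": "move_arm", "kwargs": {"increments": [{"jaw": 1, "xyz": [0, 0.002, 0], "twist": [0, 0, 0]}]}}

```text
clock: 5.6
tcp_pos: [0.5623, -0.236, 0.0726]
orientation: [-1.282, 1.088, -1.087]
force: [-0.1, 0.0, 0.2]
finger_gap: -0.0001
```

Emit:
{"fn": "move_arm", "kwargs": {"increments": [{"jaw": 1, "xyz": [0, 0.002, 0], "twist": [0, 0, 0]}]}}

```text
clock: 5.7
tcp_pos: [0.5624, -0.2361, 0.071]
orientation: [-1.282, 1.088, -1.088]
force: [-4.2, 3.0, 16.4]
finger_gap: 0.0001
```

Emit:
{"fn": "move_arm", "kwargs": {"increments": [{"jaw": 1, "xyz": [0, 0.002, 0], "twist": [0, 0, 0]}]}}

```text
clock: 5.8
tcp_pos: [0.5625, -0.2361, 0.0707]
orientation: [-1.281, 1.088, -1.087]
force: [-9.4, 5.5, 32.8]
finger_gap: -0.0003
```

```bash
python3 - <<'E'
from h import *
from bench import grab_frame
f=grab_frame("side");pickle.dump(f,open("side6.pkl","wb"));crop(f,"side6",425,270,545,370,6.5)
E
```

```text
(no output)
```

View pics/side6.png

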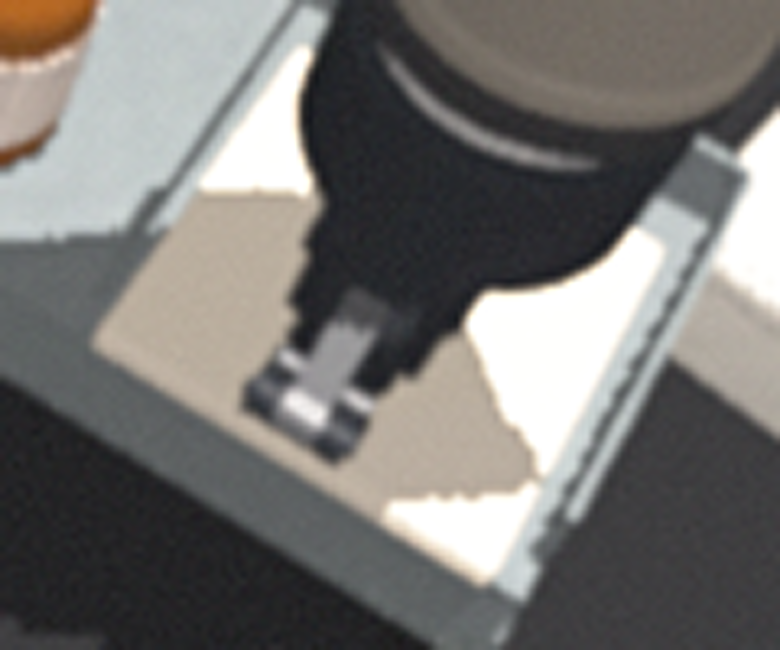

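Emit:
{"fn": "move_arm", "kwargs": {"increments": [{"jaw": 1, "xyz": [0, -0.02, 0], "twist": [0, 0, 0]}, {"jaw": 1, "xyz": [0, -0.02, -0.044], "twist": [0, 0, 0]}, {"jaw": 1, "xyz": [0, -0.02, -0.044], "twist": [0, 0, 0]}, {"jaw": 1, "xyz": [0, -0.001, -0.044], "twist": [0, 0, 0]}, {"jaw": 1, "xyz": [0, 0.0, -0.044], "twist": [0, 0, 0]}]}}

```text
clock: 6.35
tcp_pos: [0.5175, -0.2424, 0.0672]
orientation: [-1.283, 1.09, -1.085]
force: [0.5, -0.2, -0.5]
finger_gap: 0.0001
```

```bash
python3 st.py
```

```text
6.35 [ 0.5175 -0.2424  0.0672] F [ 0.5045 -0.1521 -0.4927] gap 9.010110949365963e-05 rack [-0.036  -0.1281  0.0672] yaw 0.16377634579126493 q [-0.1523  0.536   0.6403  1.944  -0.4369  0.8055  0.895 ]
```

Emit:
{"fn": "move_arm", "kwargs": {"increments": [{"jaw": 1, "xyz": [0, 0, 0.006], "twist": [0, 0, 0]}, {"jaw": 1, "xyz": [0, 0, 0.012], "twist": [0, 0, 0]}, {"jaw": 1, "xyz": [0, 0, 0.015], "twist": [0, 0, 0]}, {"jaw": 1, "xyz": [0, 0, 0.018], "twist": [0, 0, 0]}]}}

```text
clock: 6.75
tcp_pos: [0.5375, -0.2402, 0.0691]
orientation: [-1.282, 1.087, -1.088]
force: [0.1, -0.0, 0.3]
finger_gap: 0.0001
```

Emit:
{"fn": "move_arm", "kwargs": {"increments": [{"jaw": 1, "xyz": [0, 0, 0.003], "twist": [0, 0, 0]}, {"jaw": 1, "xyz": [0, 0, 0.006], "twist": [0, 0, 0]}]}}

```text
clock: 6.95
tcp_pos: [0.5428, -0.2393, 0.0688]
orientation: [-1.282, 1.087, -1.088]
force: [-0.7, 0.3, -0.5]
finger_gap: -0.0
```

Emit:
{"fn": "move_arm", "kwargs": {"increments": [{"jaw": 1, "xyz": [0, 0, 0.003], "twist": [0, 0, 0]}, {"jaw": 1, "xyz": [0, 0, 0.006], "twist": [0, 0, 0]}]}}

```text
clock: 7.15
tcp_pos: [0.5481, -0.2383, 0.0686]
orientation: [-1.283, 1.088, -1.087]
force: [-0.8, -0.6, -1.0]
finger_gap: -0.0001
```

```bash
python3 st.py
```

```text
7.15 [ 0.5481 -0.2383  0.0686] F [-0.8328 -0.6179 -0.9874] gap -0.00013448841156752942 rack [-0.0051 -0.129   0.0686] yaw 0.16374073570867323 q [-0.1596  0.5709  0.6341  1.8819 -0.4465  0.8347  0.8695]
```

```bash
python3 - <<'E'
from h import *
from bench import grab_frame
f=grab_frame("side");pickle.dump(f,open("side7.pkl","wb"));crop(f,"side7",435,290,515,360,9.5)
f=grab_frame("top");pickle.dump(f,open("top7.pkl","wb"));crop(f,"top7",450,190,550,260,8)
E
```

```text
(no output)
```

View pics/side7.png

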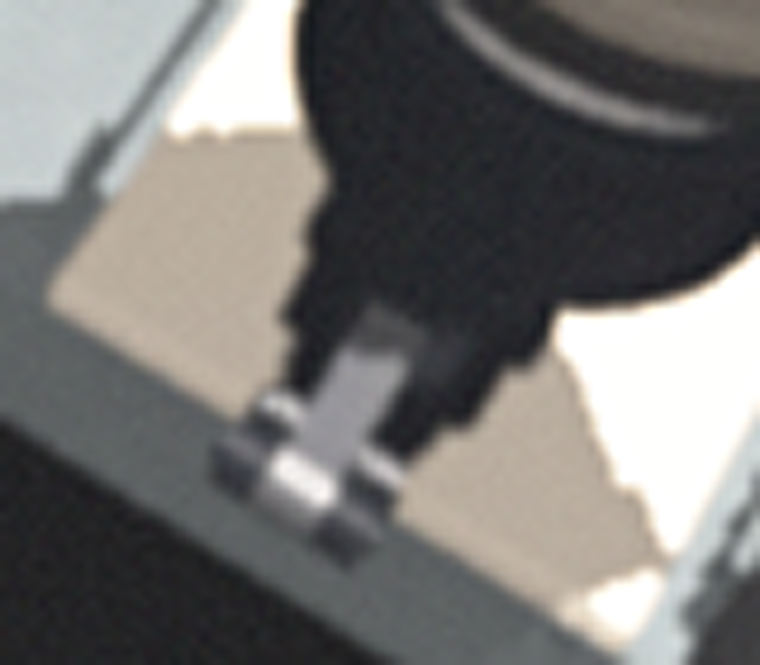

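View pics/top7.png

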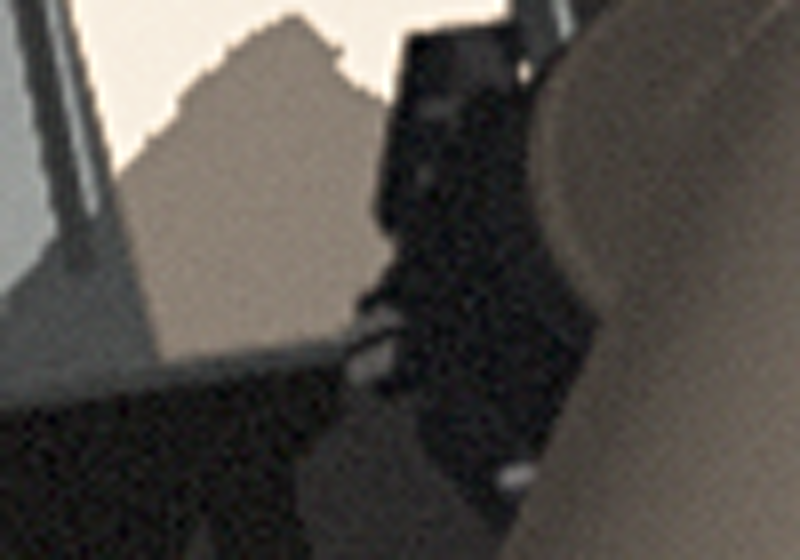

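```bash
python3 - <<'E'
from h import *
from mv import *
t=load("top7");f=load("side7")
for p in((470,235),):print(inv(RACK,onz(t,p,.110)))
p=(435+45/9.5,290+300/9.5);print(p,inv(RACK,onz(f,p,.105)),inv(RACK,onz(f,p,.110)))
print(inv(RACK,tri([t,f],[(470,235),p])))
for q in((471.3,237),):print("orig",inv(RACK,onz(t,q,.110)))
f=load("side0");print("orig",inv(RACK,onz(f,(439.5,320.8),.105)),inv(RACK,onz(f,(439.5,320.8),.11)))
E
```

```text
[ 0.0006 -0.0729  0.11  ]
(439.7368421052632, 321.57894736842104) [-0.001  -0.0753  0.105 ] [-0.0041 -0.0757  0.11  ]
[ 0.0014 -0.0752  0.1015]
orig [-0.0037 -0.0747  0.11  ]
orig [ 0.     -0.0742  0.105 ] [-0.003  -0.0747  0.11  ]
```

Emit:
{"fn": "move_arm", "kwargs": {"increments": [{"jaw": 1, "xyz": [0, 0, 0.003], "twist": [0, 0, 0]}, {"jaw": 1, "xyz": [0, 0, 0.005], "twist": [0, 0, 0]}]}}

```text
clock: 7.45
tcp_pos: [0.5536, -0.2375, 0.0687]
orientation: [-1.282, 1.088, -1.088]
force: [-0.0, -0.4, 0.0]
finger_gap: 0.0002
```

```bash
python3 st.py; python3 - <<'E'
from h import *
from bench import grab_frame
f=grab_frame("top");pickle.dump(f,open("top8.pkl","wb"));crop(f,"top8",450,150,550,260,5.4)
f=grab_frame("side");pickle.dump(f,open("side8.pkl","wb"));crop(f,"side8",425,270,545,370,6.5)
E
```

```text
7.45 [ 0.5536 -0.2375  0.0687] F [-0.0172 -0.4177  0.019 ] gap 0.00021915891980728823 rack [ 0.0004 -0.1291  0.0687] yaw 0.16384846599610656 q [-0.1606  0.5768  0.6328  1.8713 -0.4484  0.839   0.8654]
```

View pics/top8.png

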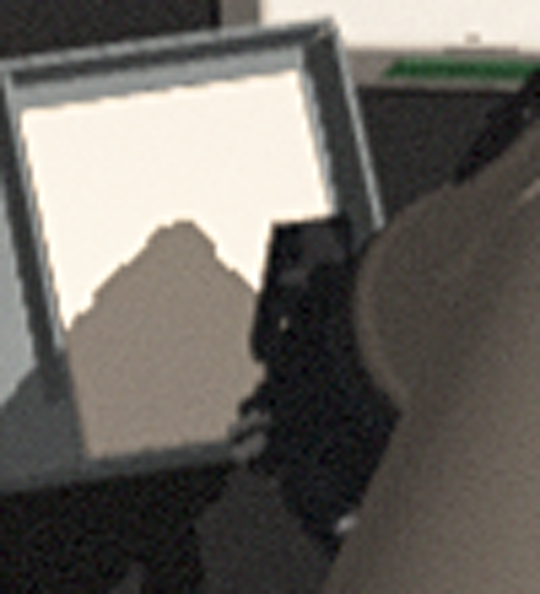

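View pics/side8.png

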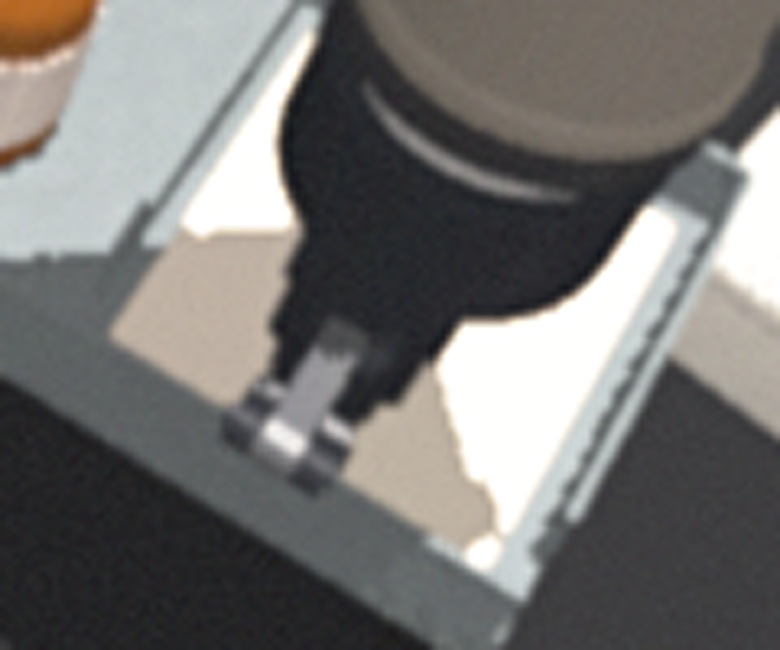

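```bash
python3 - <<'E'
from h import *
from mv import *
t=load("top8");f=load("side8")
for n,p,z in(("rl",(22,112),.083),("rr",(298,70),.083),("fl",(88,458),.083),("fl",(88,458),.11)):
  q=((p[0]+.5)/5.4-.5+450,(p[1]+.5)/5.4-.5+150);print(n,q,inv(RACK,onz(t,q,z)))
for n,p in(("fl",(110,333)),):
  q=(425+p[0]/6.5,270+p[1]/6.5)
  for z in(.083,.09,.1,.11):print(n,q,inv(RACK,onz(f,q,z)))
E
```

```text
rl (453.6666666666667, 170.33333333333334) [ 0.1439 -0.0739  0.083 ]
rr (504.77777777777777, 162.55555555555554) [ 0.1453 -0.1829  0.083 ]
fl (465.8888888888889, 234.4074074074074) [ 0.0065 -0.0733  0.083 ]
fl (465.8888888888889, 234.4074074074074) [ 0.0029 -0.065   0.11  ]
fl (441.9230769230769, 321.2307692307692) [ 0.0153 -0.076   0.083 ]
fl (441.9230769230769, 321.2307692307692) [ 0.011  -0.0766  0.09  ]
fl (441.9230769230769, 321.2307692307692) [ 0.0049 -0.0775  0.1   ]
fl (441.9230769230769, 321.2307692307692) [-0.0012 -0.0783  0.11  ]
```

Emit:
{"fn": "move_arm", "kwargs": {"increments": [{"jaw": 1, "xyz": [0, -0.025, 0], "twist": [0, 0, 0]}, {"jaw": 1, "xyz": [0, -0.025, 0.04], "twist": [0, 0, 0]}, {"jaw": 1, "xyz": [0, -0.025, 0.07], "twist": [0, 0, 0]}, {"jaw": 1, "xyz": [0, 0.0, 0.07], "twist": [0, 0, 0]}, {"jaw": 1, "xyz": [0, 0.016, 0.07], "twist": [0, 0, 0]}, {"jaw": 1, "xyz": [0, 0.019, 0.07], "twist": [0, 0, 0]}, {"jaw": 1, "xyz": [0, 0.021, 0.07], "twist": [0, 0, 0]}]}}

```text
clock: 8.25
tcp_pos: [0.6213, -0.2266, 0.0473]
orientation: [-1.283, 1.09, -1.088]
force: [-0.3, 0.1, 0.1]
finger_gap: -0.0001
```

Emit:
{"fn": "move_arm", "kwargs": {"increments": [{"jaw": 1, "xyz": [0, 0.002, 0], "twist": [0, 0, 0]}]}}

```text
clock: 8.35
tcp_pos: [0.6223, -0.2268, 0.0464]
orientation: [-1.282, 1.088, -1.089]
force: [0.4, -0.5, -1.0]
finger_gap: -0.0001
```

Emit:
{"fn": "move_arm", "kwargs": {"increments": [{"jaw": 1, "xyz": [0, 0.0015, 0], "twist": [0, 0, 0]}]}}

```text
clock: 8.45
tcp_pos: [0.6227, -0.2266, 0.045]
orientation: [-1.281, 1.087, -1.089]
force: [0.9, 0.5, 1.0]
finger_gap: 0.0001
```

Emit:
{"fn": "move_arm", "kwargs": {"increments": [{"jaw": 1, "xyz": [0, 0.0015, 0], "twist": [0, 0, 0]}]}}

```text
clock: 8.55
tcp_pos: [0.6227, -0.2263, 0.0434]
orientation: [-1.282, 1.087, -1.088]
force: [0.2, -0.1, 0.0]
finger_gap: 0.0002
```

Emit:
{"fn": "move_arm", "kwargs": {"increments": [{"jaw": 1, "xyz": [0, 0.001, 0], "twist": [0, 0, 0]}, {"jaw": 1, "xyz": [0, 0.001, 0], "twist": [0, 0, 0]}]}}

```text
clock: 8.75
tcp_pos: [0.6228, -0.2263, 0.0433]
orientation: [-1.281, 1.087, -1.088]
force: [-3.7, 1.4, 8.2]
finger_gap: 0.0002
```

Emit:
{"fn": "move_arm", "kwargs": {"increments": [{"jaw": 1, "xyz": [0, 0.001, 0], "twist": [0, 0, 0]}, {"jaw": 1, "xyz": [0, 0.001, 0], "twist": [0, 0, 0]}, {"jaw": 1, "xyz": [0, 0.001, 0], "twist": [0, 0, 0]}]}}

```text
clock: 9.05
tcp_pos: [0.6228, -0.2263, 0.0432]
orientation: [-1.28, 1.087, -1.088]
force: [-5.0, 3.1, 15.8]
finger_gap: 0.0001
```

```bash
python3 st.py; python3 - <<'E'
from h import *
from bench import grab_frame
f=grab_frame("top");pickle.dump(f,open("top9.pkl","wb"));crop(f,"top9",450,150,550,260,5.4)
f=grab_frame("side");pickle.dump(f,open("side9.pkl","wb"));crop(f,"side9",425,260,545,370,6)
E
```

```text
9.05 [ 0.6228 -0.2263  0.0432] F [-4.9562  3.1229 15.8144] gap 0.00013914328429436487 rack [ 0.0705 -0.1293  0.0432] yaw 0.16372692508988945 q [-0.1538  0.6935  0.598   1.7325 -0.4926  0.8689  0.8257]
```

View pics/top9.png

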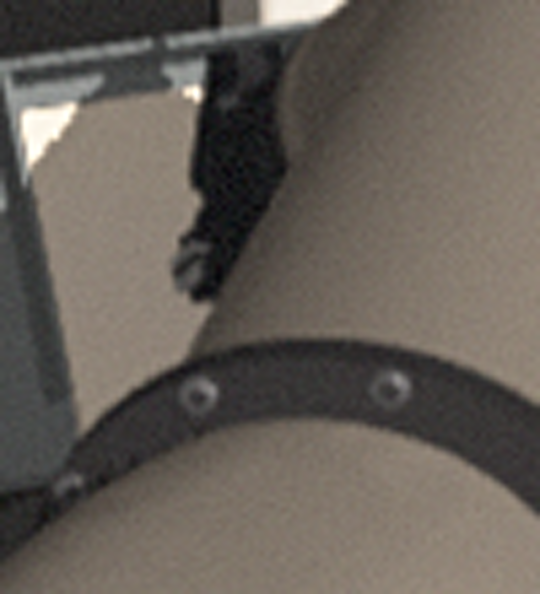

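View pics/side9.png

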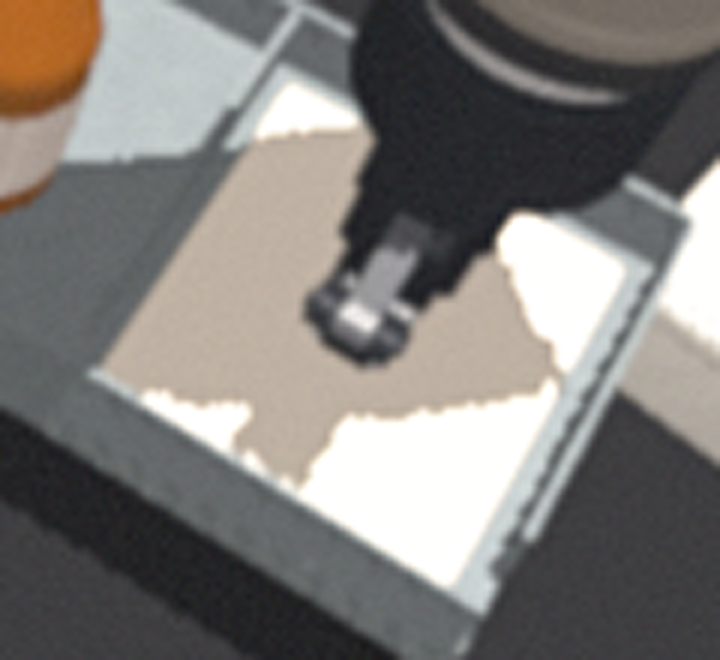

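Emit:
{"fn": "move_arm", "kwargs": {"increments": [{"jaw": 1, "xyz": [0, 0.001, 0], "twist": [0, 0, 0]}, {"jaw": 1, "xyz": [0, 0.001, 0], "twist": [0, 0, 0]}, {"jaw": 1, "xyz": [0, -0.04, 0], "twist": [0, 0, 0]}, {"jaw": 1, "xyz": [0, -0.09, 0], "twist": [0, 0, 0]}, {"jaw": 1, "xyz": [0, -0.14, -0.04], "twist": [0, 0, 0]}, {"jaw": 1, "xyz": [0, -0.16, -0.09], "twist": [0, 0, 0]}, {"jaw": 1, "xyz": [0, -0.16, -0.13], "twist": [0, 0, 0]}, {"jaw": 1, "xyz": [0, -0.16, -0.15], "twist": [0, 0, 0]}]}}

```text
clock: 9.95
tcp_pos: [0.471, -0.2524, 0.2022]
orientation: [-1.279, 1.089, -1.091]
force: [-0.7, -0.1, 0.2]
finger_gap: 0.0
```

```bash
python3 st.py; python3 - <<'E'
from mv import *
rel([.42,.05,.22],.05); rel([.41,.36,.22],TOTE[2])
E
```

```text
9.95 [ 0.471  -0.2524  0.2022] F [-0.7329 -0.0639  0.1626] gap 3.9918700123571314e-05 rack [-0.0835 -0.1303  0.2022] yaw 0.16022948581378246 q [-0.2685  0.2889  0.79    1.9191 -0.2405  1.0278  0.7864]
xyz [-0.3067 -0.0177 -0.0021] twist [-0.0021  0.1102 -0.0005]
xyz [-0.6143 -0.0175  0.0375] twist [-0.0021  0.2081 -0.0006]
```

Emit:
{"fn": "move_arm", "kwargs": {"increments": [{"jaw": 1, "xyz": [-0.3, -0.018, 0.022], "twist": [0, 0.1, 0]}, {"jaw": 1, "xyz": [-0.3, -0.018, 0.022], "twist": [0, 0.1, 0]}, {"jaw": 1, "xyz": [-0.3, -0.018, 0.022], "twist": [0, 0.1, 0]}, {"jaw": 1, "xyz": [-0.3, -0.018, 0.022], "twist": [0, 0.1, 0]}, {"jaw": 1, "xyz": [-0.3, -0.018, 0.022], "twist": [0, 0.1, 0]}, {"jaw": 1, "xyz": [-0.3, -0.018, 0.022], "twist": [0, 0.1, 0]}, {"jaw": 0.0, "xyz": [-0.61, -0.018, 0.045], "twist": [0, 0.208, 0]}, {"jaw": 0.0, "xyz": [-0.61, -0.018, 0.045], "twist": [0, 0.208, 0]}]}}

```text
clock: 10.75
tcp_pos: [0.438, 0.1492, 0.2194]
orientation: [-1.184, 1.244, -1.243]
force: [1.0, 1.3, 0.5]
finger_gap: 0.0281
```

```bash
python3 st.py; python3 - <<'E'
from mv import *
from bench import grab_frame
from h import *
rel([.42,.26,.22],TOTE[2])
f=grab_frame("top");pickle.dump(f,open("top10.pkl","wb"));crop(f,"top10",440,140,540,240,6)
cv2.imwrite("pics/top10f.png",f["color"])
f=grab_frame("side");pickle.dump(f,open("side10.pkl","wb"));crop(f,"side10",425,260,545,370,6)
E
```

```text
10.75 [0.438  0.1492 0.2194] F [0.9558 1.3075 0.468 ] gap 0.028075395177903865 rack [-0.0505  0.2713  0.2194] yaw -0.04722050488947123 q [-0.9911  0.083   0.5697  2.0393 -0.0535  1.0311 -0.4428]
xyz [-0.1098 -0.0004 -0.0232] twist [-0.0012  0.0007 -0.0018]
```

View pics/top10.png

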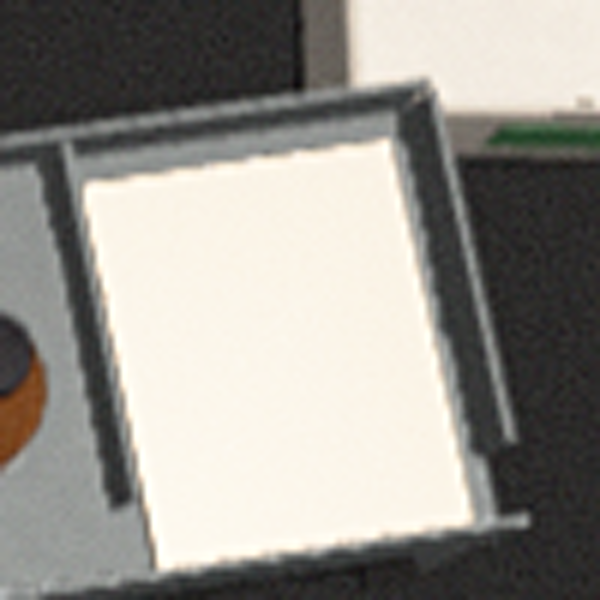

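View pics/side10.png

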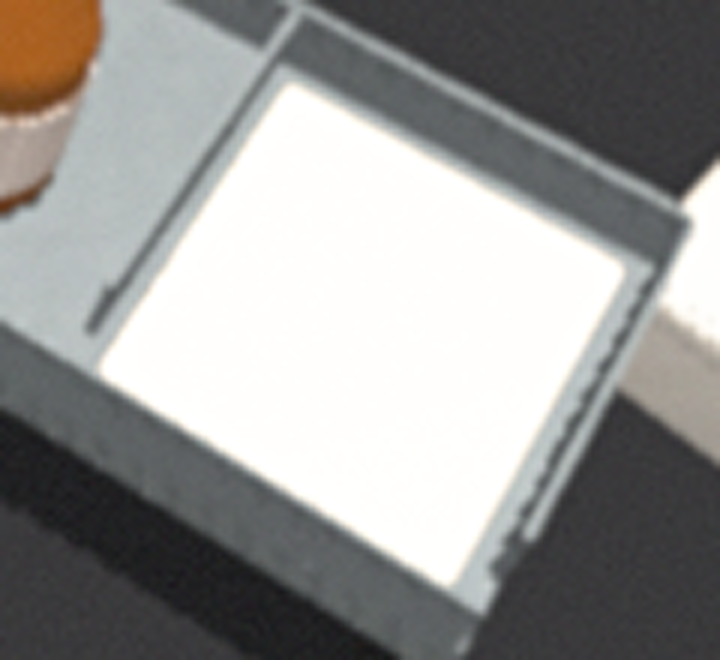

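View pics/top10f.png

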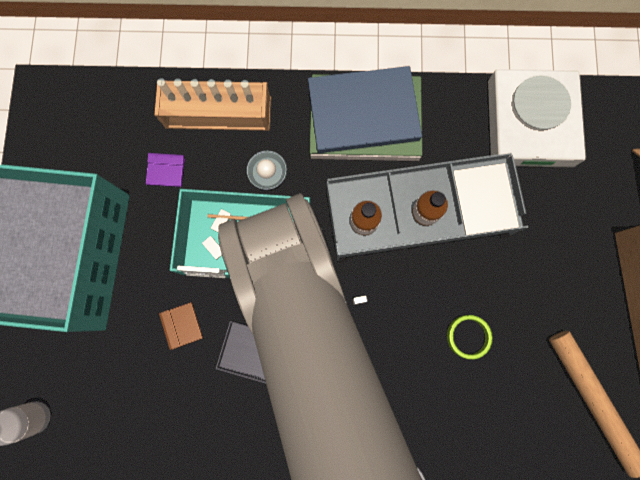

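```bash
python3 - <<'E'
from h import *
t=load("top0");s=load("side0")
crop(t,"th",168,258,238,288,11)
crop(s,"sh",198,152,248,212,10)
E
```

```text
(no output)
```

View pics/th.png

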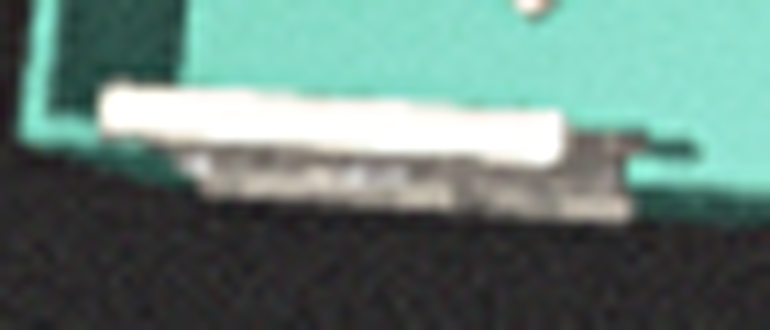

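View pics/sh.png

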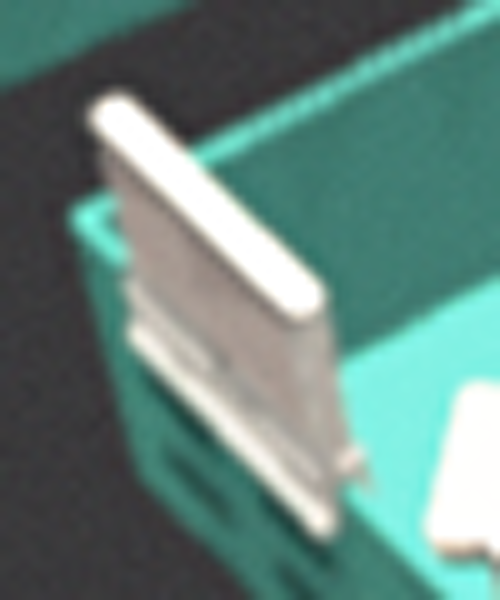

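```bash
python3 - <<'E'
from fit import *
import mv
L=[(.004,.04),(.004,-.04),(-.004,.04),(-.004,-.04)]
T=[unc(p,11,(168,258)) for p in((102,84),(563,113),(98,134),(560,164))]
S=[unc(p,10,(198,152)) for p in((128,95),(325,295),(90,115),(293,318))]
for use in("both","top","side"):
    def res(q):
        P=TR(q[:3],[(a,b,q[3]) for a,b in L]);r=[]
        if use!="side": r.append(proj(t,P)-T)
        if use!="top": r.append(proj(s,P)-S)
        if use!="both": r.append([[100*(q[3]-.139)]*2])
        return np.vstack(r).ravel()
    r=least_squares(res,[.46,.348,-.05,.139]);print(use,r.x,np.abs(r.fun).max(), mv.inv(mv.TOTE,[r.x[0],r.x[1],0]))
# rim far/near points for tote with top only and side only
E
```

```text
both [ 0.4631  0.3478 -0.0472  0.1363] 0.6501780583054995 [0.0027 0.0656 0.    ]
top [ 0.4625  0.347  -0.0412  0.1396] 0.24843414182919332 [0.0021 0.0648 0.    ]
side [ 0.4622  0.3448 -0.0569  0.139 ] 0.3130579761370882 [0.0019 0.0626 0.    ]
```

```bash
python3 - <<'E'
from mv import *
rel([.4625,.3465,.15],-.047)
E
```

```text
xyz [-0.1926  0.0695  0.0187] twist [-0.0006  0.0134 -0.0023]
```

Emit:
{"fn": "move_arm", "kwargs": {"increments": [{"jaw": 0.0, "xyz": [-0.05, 0.0, 0.005], "twist": [0, 0.0, 0]}, {"jaw": 0.0, "xyz": [-0.1, 0.0, 0.01], "twist": [0, 0.0, 0]}, {"jaw": 0.0, "xyz": [-0.15, 0.02, 0.015], "twist": [0, 0.0, 0]}, {"jaw": 0.0, "xyz": [-0.19, 0.04, 0.018], "twist": [0, 0.0, 0]}, {"jaw": 0.0, "xyz": [-0.192, 0.06, 0.018], "twist": [0, 0.0, 0]}, {"jaw": 0.0, "xyz": [-0.192, 0.07, 0.018], "twist": [0, 0.0, 0]}, {"jaw": 0.0, "xyz": [-0.192, 0.07, 0.018], "twist": [0, 0.0, 0]}]}}

```text
clock: 11.55
tcp_pos: [0.4643, 0.3361, 0.1476]
orientation: [-1.191, 1.243, -1.244]
force: [-0.4, 0.2, 0.3]
finger_gap: 0.0855
```

```bash
python3 st.py; python3 - <<'E'
from mv import *
from bench import grab_frame
from h import *
rel([.4625,.3465,.0585],-.047)
f=grab_frame("top");pickle.dump(f,open("top11.pkl","wb"));crop(f,"top11",150,200,300,300,5)
f=grab_frame("side");pickle.dump(f,open("side11.pkl","wb"));crop(f,"side11",170,100,320,240,5)
E
```

```text
11.55 [0.4643 0.3361 0.1476] F [-0.3978  0.2356  0.2582] gap 0.08548063669928262 rack [0.0061 0.4514 0.1476] yaw -0.045495656081055276 q [-1.0947  0.3825  0.4584  1.8702 -0.205   0.9383 -0.588 ]
xyz [-0.0105  0.089  -0.0022] twist [0.0016 0.0015 0.0028]
```

View pics/top11.png

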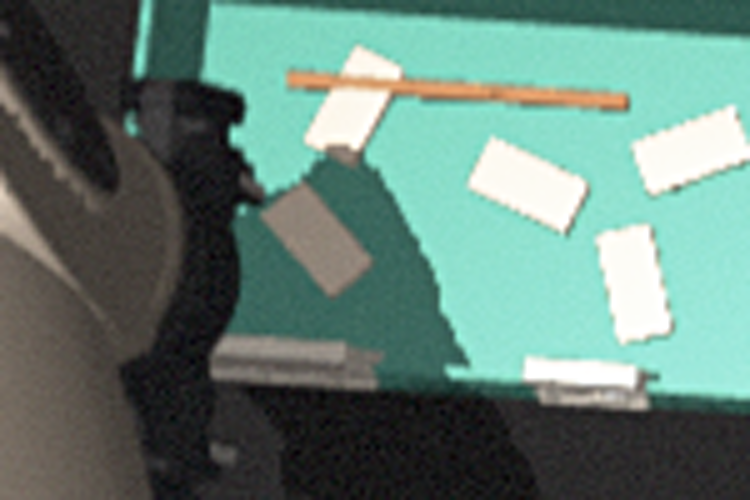

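View pics/side11.png

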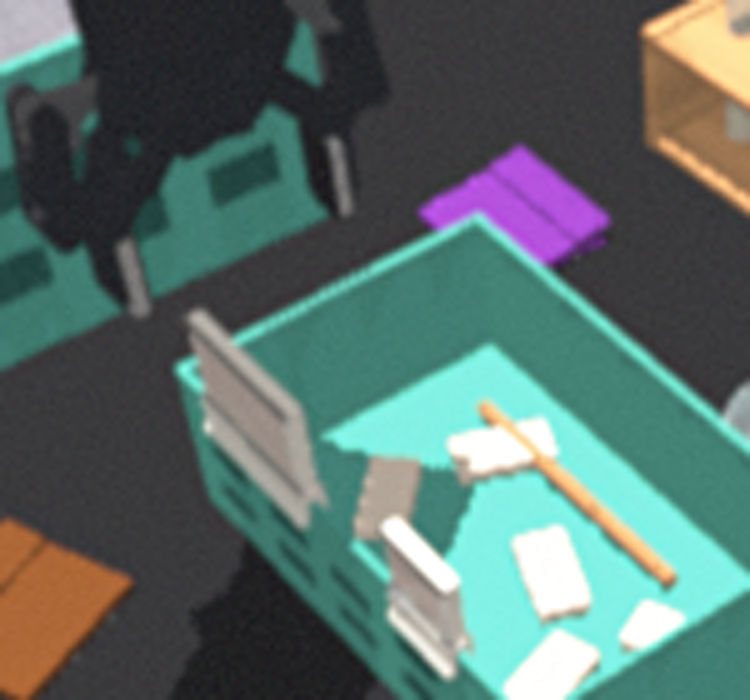

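```bash
python3 - <<'E'
from mv import *
from h import *
f=load("side11");t=load("top11");s=read_state();Rm=R.from_rotvec(s["orientation"])
for z in(.18,.19,.2,.21):
  for p in((198,162),(239,142.4)):
    P=onz(f,p,z);print(z,P,Rm.inv().apply(P-s["tcp_pos"]))
# top: inner visible tips
for p in((150+255/5,200+195/5),(150+225/5,200+455/5)):
  for z in(.2,): P=onz(t,p,z);print('top',P,Rm.inv().apply(P-s["tcp_pos"]))
E
```

```text
0.18 [0.4287 0.3554 0.18  ] [-0.0169 -0.0304 -0.0378]
0.18 [0.526  0.3486 0.18  ] [-0.0147 -0.0303  0.0598]
0.19 [0.4239 0.3445 0.19  ] [-0.0058 -0.0404 -0.042 ]
0.19 [0.5198 0.3379 0.19  ] [-0.0036 -0.0403  0.054 ]
0.2 [0.4192 0.3336 0.2   ] [ 0.0053 -0.0504 -0.0462]
0.2 [0.5135 0.3271 0.2   ] [ 0.0074 -0.0503  0.0483]
0.21 [0.4145 0.3228 0.21  ] [ 0.0163 -0.0604 -0.0504]
0.21 [0.5072 0.3164 0.21  ] [ 0.0184 -0.0604  0.0425]
top [0.5104 0.3284 0.2   ] [ 0.0063 -0.0503  0.0451]
top [0.417  0.3329 0.2   ] [ 0.0062 -0.0504 -0.0484]
```

Emit:
{"fn": "move_arm", "kwargs": {"increments": [{"jaw": 0.0, "xyz": [-0.01, 0.0, -0.002], "twist": [0, 0.0, 0]}, {"jaw": 0.0, "xyz": [-0.01, 0.03, -0.002], "twist": [0, 0.0, 0]}, {"jaw": 0.0, "xyz": [-0.01, 0.06, -0.002], "twist": [0, 0.0, 0]}, {"jaw": 0.0, "xyz": [-0.01, 0.08, -0.002], "twist": [0, 0.0, 0]}, {"jaw": 0.0, "xyz": [-0.01, 0.089, -0.002], "twist": [0, 0.0, 0]}, {"jaw": 0.0, "xyz": [-0.01, 0.089, -0.002], "twist": [0, 0.0, 0]}, {"jaw": 0.5, "xyz": [-0.01, 0.089, -0.002], "twist": [0, 0.0, 0]}, {"jaw": 0.7, "xyz": [-0.01, 0.089, -0.002], "twist": [0, 0.0, 0]}], "squeeze": 30}}

```text
clock: 12.45
tcp_pos: [0.4641, 0.3491, 0.0611]
orientation: [-1.185, 1.241, -1.241]
force: [0.7, -0.7, 0.3]
finger_gap: 0.059
```

```bash
python3 st.py; python3 - <<'E'
from mv import *
from bench import grab_frame
from h import *
f=grab_frame("side");pickle.dump(f,open("side12.pkl","wb"));crop(f,"side12",180,120,300,230,6)
E
```

```text
12.45 [0.4641 0.3491 0.0611] F [ 0.6756 -0.6522  0.2859] gap 0.059000372530408324 rack [0.008  0.4642 0.0611] yaw -0.04425339743467567 q [-1.0611  0.5057  0.405   1.9196 -0.2787  0.7683 -0.5442]
```

View pics/side12.png

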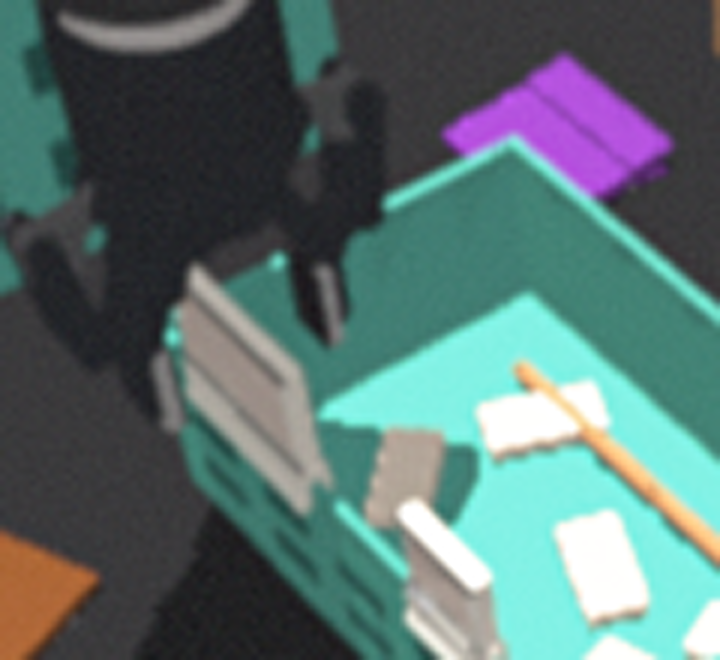

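Emit:
{"fn": "move_arm", "kwargs": {"increments": [{"jaw": 0.8, "xyz": [0, 0, 0], "twist": [0, 0, 0]}, {"jaw": 1.0, "xyz": [0, 0, 0], "twist": [0, 0, 0]}, {"jaw": 1.0, "xyz": [0, 0, 0], "twist": [0, 0, 0]}, {"jaw": 1.0, "xyz": [0, 0, 0], "twist": [0, 0, 0]}, {"jaw": 1.0, "xyz": [0, 0, 0], "twist": [0, 0, 0]}, {"jaw": 1.0, "xyz": [0, 0, 0], "twist": [0, 0, 0]}], "squeeze": 40}}

```text
clock: 13.1
tcp_pos: [0.4634, 0.3485, 0.06]
orientation: [-1.187, 1.242, -1.241]
force: [0.0, 0.1, 3.9]
finger_gap: 0.0075
```

```bash
python3 st.py; python3 - <<'E'
from mv import *
from bench import grab_frame
from h import *
f=grab_frame("side");pickle.dump(f,open("side13.pkl","wb"));crop(f,"side13",180,120,300,230,6)
E
```

```text
13.1 [0.4634 0.3485 0.06  ] F [0.0409 0.1314 3.8624] gap 0.007535915960455611 rack [0.0072 0.4638 0.06  ] yaw -0.044073437164179316 q [-1.0609  0.5072  0.4045  1.9207 -0.2789  0.7678 -0.5439]
```

View pics/side13.png

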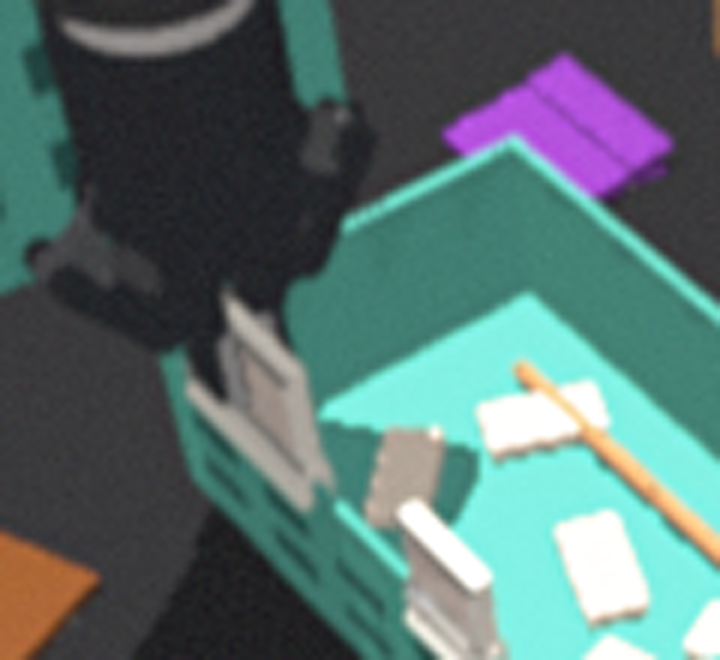

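Emit:
{"fn": "move_arm", "kwargs": {"increments": [{"jaw": 1.0, "xyz": [0, -0.01, 0], "twist": [0, 0, 0]}, {"jaw": 1.0, "xyz": [0, -0.03, 0], "twist": [0, 0, 0]}, {"jaw": 1.0, "xyz": [0, -0.07, 0], "twist": [0, 0, 0]}, {"jaw": 1.0, "xyz": [0, -0.12, 0], "twist": [0, 0, 0]}], "squeeze": 60}}

```text
clock: 13.55
tcp_pos: [0.4617, 0.3471, 0.1795]
orientation: [-1.193, 1.242, -1.243]
force: [1.0, 1.3, 0.7]
finger_gap: 0.0077
```

```bash
python3 st.py; python3 - <<'E'
from mv import *
from bench import grab_frame
from h import *
f=grab_frame("side");pickle.dump(f,open("side14.pkl","wb"));crop(f,"side14",170,80,300,230,5)
rel(w(RACK,[-.06,-.1285,.18]),RACK[2])
E
```

```text
13.55 [0.4617 0.3471 0.1795] F [0.9622 1.3431 0.7302] gap 0.007670749529350717 rack [0.0052 0.4627 0.1795] yaw -0.044039075694216986 q [-1.1235  0.354   0.472   1.8279 -0.1863  1.0083 -0.6201]
xyz [0.5952 0.0052 0.0541] twist [-0.0074 -0.2093 -0.0065]
```

View pics/side14.png

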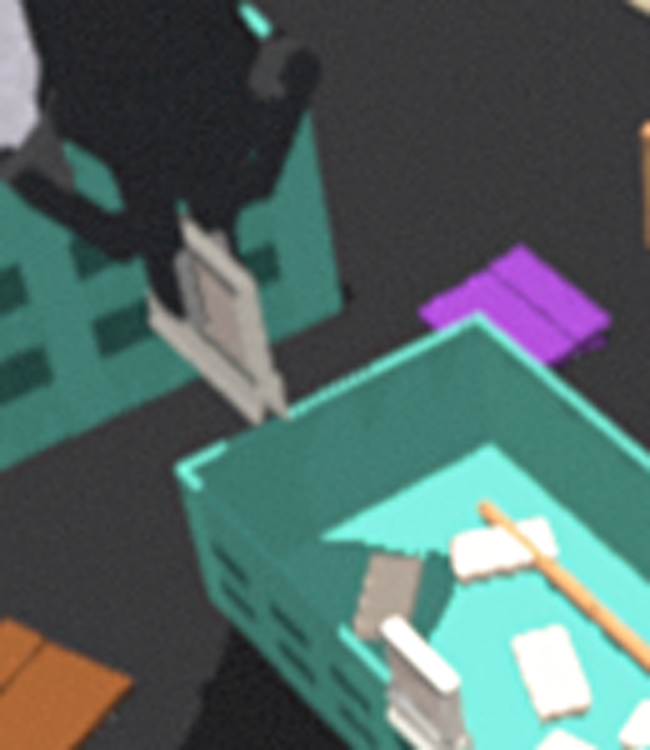

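Emit:
{"fn": "move_arm", "kwargs": {"increments": [{"jaw": 1.0, "xyz": [0.3, 0.0, 0.027], "twist": [0, -0.1, 0]}, {"jaw": 1.0, "xyz": [0.3, 0.0, 0.027], "twist": [0, -0.1, 0]}, {"jaw": 1.0, "xyz": [0.3, 0.0, 0.027], "twist": [0, -0.1, 0]}, {"jaw": 1.0, "xyz": [0.3, 0.0, 0.027], "twist": [0, -0.1, 0]}, {"jaw": 1.0, "xyz": [0.3, 0.0, 0.027], "twist": [0, -0.1, 0]}, {"jaw": 1.0, "xyz": [0.3, 0.0, 0.027], "twist": [0, -0.1, 0]}, {"jaw": 1.0, "xyz": [0.595, 0.0, 0.053], "twist": [0, -0.209, 0]}, {"jaw": 1.0, "xyz": [0.595, 0.0, 0.053], "twist": [0, -0.209, 0]}]}}

```text
clock: 14.4
tcp_pos: [0.4809, -0.0532, 0.1801]
orientation: [-1.283, 1.084, -1.084]
force: [1.8, 0.6, -0.1]
finger_gap: 0.0074
```

```bash
python3 st.py; python3 - <<'E'
from mv import *
rel(w(RACK,[-.06,-.1285,.18]),RACK[2])
E
```

```text
14.4 [ 0.4809 -0.0532  0.1801] F [ 1.7721  0.5864 -0.0853] gap 0.007417734131756086 rack [-0.0412  0.0646  0.1801] yaw 0.16808099797840492 q [-0.5828  0.1903  0.6471  2.046  -0.1418  0.9473  0.3067]
xyz [ 0.1931 -0.0001 -0.0196] twist [-0.0007  0.004  -0.0006]
```

Emit:
{"fn": "move_arm", "kwargs": {"increments": [{"jaw": 1.0, "xyz": [0.192, 0.0, -0.019], "twist": [0, 0.003, 0]}, {"jaw": 1.0, "xyz": [0.192, 0.0, -0.019], "twist": [0, 0.003, 0]}, {"jaw": 1.0, "xyz": [0.192, 0.0, -0.019], "twist": [0, 0.003, 0]}, {"jaw": 1.0, "xyz": [0.192, 0.0, -0.019], "twist": [0, 0.003, 0]}, {"jaw": 1.0, "xyz": [0.192, 0.0, -0.019], "twist": [0, 0.003, 0]}, {"jaw": 1.0, "xyz": [0.192, 0.0, -0.019], "twist": [0, 0.003, 0]}]}}

```text
clock: 15.0
tcp_pos: [0.4934, -0.2447, 0.1796]
orientation: [-1.281, 1.092, -1.091]
force: [0.4, 0.8, -0.8]
finger_gap: 0.0076
```

```bash
python3 st.py; python3 - <<'E'
from mv import *
from bench import grab_frame
from h import *
f=grab_frame("side");pickle.dump(f,open("side15.pkl","wb"));crop(f,"side15",400,240,540,380,5)
f=grab_frame("top");pickle.dump(f,open("top15.pkl","wb"));crop(f,"top15",440,140,560,280,5)
E
```

```text
15.0 [ 0.4934 -0.2447  0.1796] F [ 0.3994  0.8012 -0.7746] gap 0.007625473191075576 rack [-0.0601 -0.1264  0.1796] yaw 0.15903626248278746 q [-0.2178  0.3398  0.7096  1.9031 -0.2618  0.9931  0.7673]
```

View pics/side15.png

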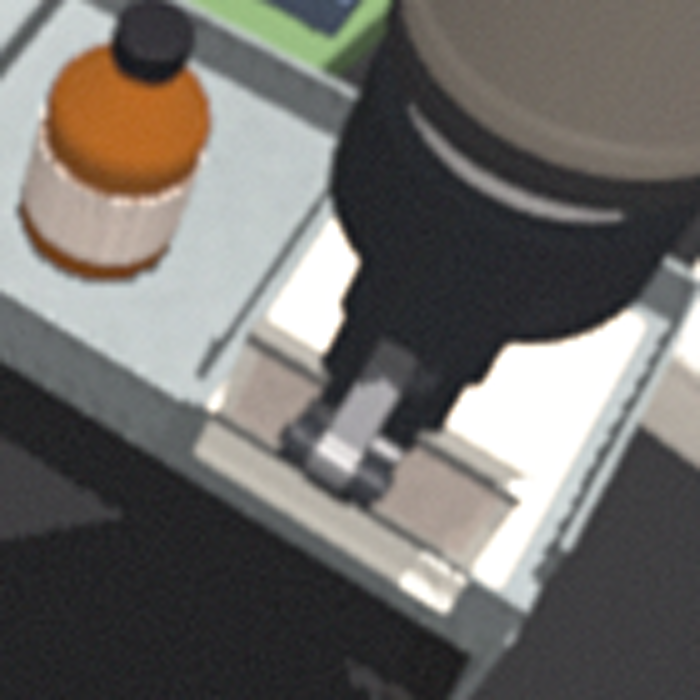

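View pics/top15.png

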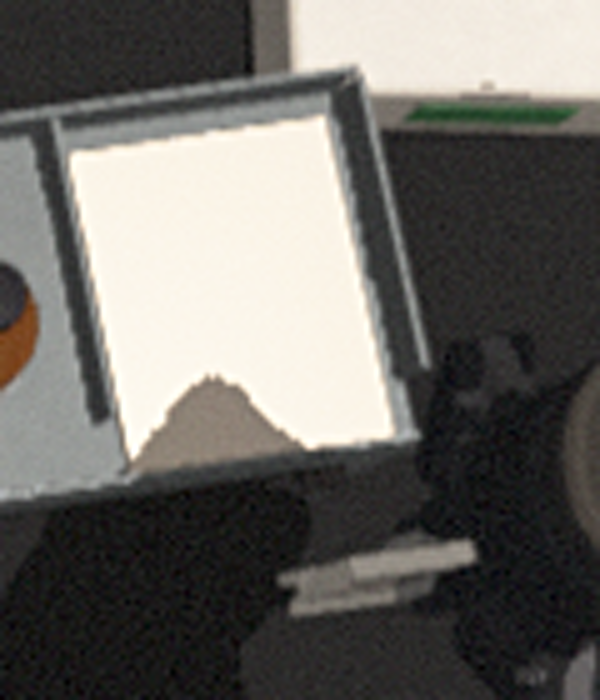

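```bash
python3 st.py; python3 - <<'E'
from mv import *
rel(w(RACK,[.006,-.1270,.0915]),RACK[2])
E
```

```text
15.1 [ 0.4941 -0.2422  0.1794] F [ 0.2572  0.5998 -0.2713] gap 0.0070723497430858415 rack [-0.059  -0.124   0.1794] yaw 0.16353779873497942 q [-0.2207  0.3389  0.7078  1.9039 -0.2619  0.993   0.7675]
xyz [0.0031 0.0879 0.0651] twist [ 0.0003 -0.0006 -0.0012]
```

Emit:
{"fn": "move_arm", "kwargs": {"increments": [{"jaw": 1.0, "xyz": [0.003, 0.0, 0.035], "twist": [0, 0, 0]}, {"jaw": 1.0, "xyz": [0.003, 0.0, 0.065], "twist": [0, 0, 0]}, {"jaw": 1.0, "xyz": [0.003, 0.03, 0.065], "twist": [0, 0, 0]}, {"jaw": 1.0, "xyz": [0.003, 0.06, 0.065], "twist": [0, 0, 0]}, {"jaw": 1.0, "xyz": [0.003, 0.072, 0.065], "twist": [0, 0, 0]}, {"jaw": 1.0, "xyz": [0.003, 0.072, 0.065], "twist": [0, 0, 0]}]}}

```text
clock: 15.7
tcp_pos: [0.5577, -0.2341, 0.1062]
orientation: [-1.283, 1.091, -1.085]
force: [0.1, 0.4, -0.3]
finger_gap: 0.0075
```

```bash
python3 - <<'E'
from mv import *
from bench import grab_frame
from h import *
f=grab_frame("side");pickle.dump(f,open("side16.pkl","wb"));crop(f,"side16",420,260,530,380,6)
f=grab_frame("top");pickle.dump(f,open("top16.pkl","wb"));crop(f,"top16",440,140,560,280,5)
E
python3 st.py
```

```text
15.8 [ 0.5593 -0.2359  0.1087] F [ 0.5595  1.1082 -0.2502] gap 0.007549106301931889 rack [ 0.0063 -0.1284  0.1087] yaw 0.16269589857766575 q [-0.1668  0.5225  0.6312  1.8336 -0.3831  0.9085  0.8031]
```

View pics/side16.png

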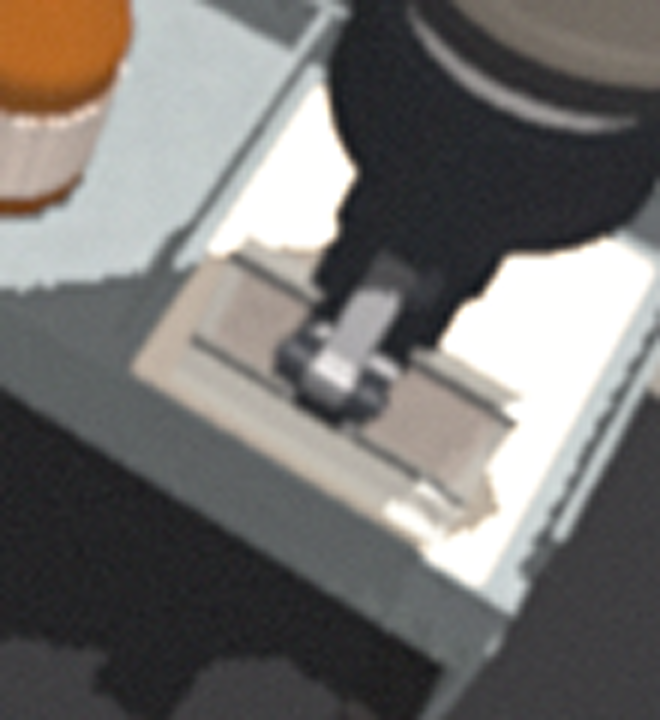

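View pics/top16.png

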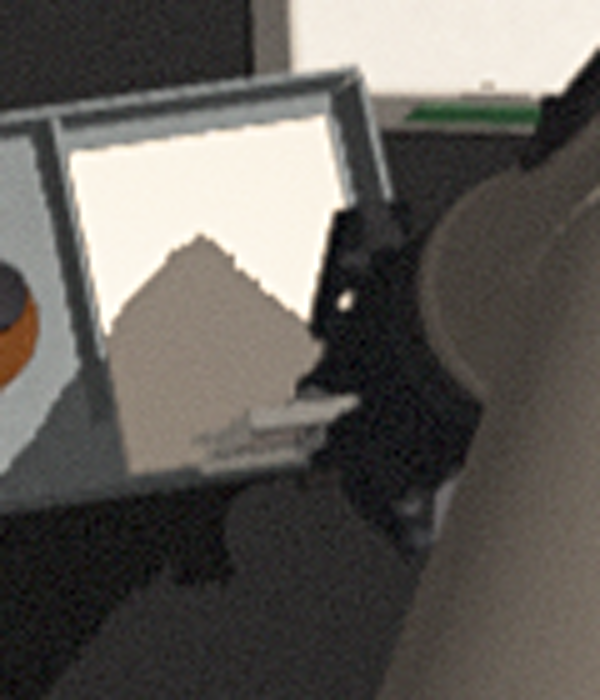

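```bash
python3 st.py; python3 - <<'E'
from mv import *
from h import *
t=load("top16");f=load("side16")
print(inv(RACK,onz(t,(440+205/5,140+470/5),.1205)))
p=(420+178/6,260+372/6);print('side legleft',inv(RACK,onz(f,p,.1205)))
p=(420+425/6,260+540/6);print('side legright',inv(RACK,onz(f,p,.1205)))
# lip per camera check: lip top left/right in bay
for q in((440+0/6,140+595/6),(440+528/6,140+520/6)): print('top lip',inv(RACK,onz(t,q,.103)))
E
```

```text
15.8 [ 0.5593 -0.2359  0.1087] F [ 0.5595  1.1082 -0.2502] gap 0.007549106301931889 rack [ 0.0063 -0.1284  0.1087] yaw 0.16269589857766575 q [-0.1668  0.5225  0.6312  1.8336 -0.3831  0.9085  0.8031]
[-0.0019 -0.0913  0.1205]
side legleft [-0.001  -0.0902  0.1205]
side legright [-0.0055 -0.1657  0.1205]
top lip [ 0.0017 -0.0142  0.103 ]
top lip [ 0.0017 -0.1934  0.103 ]
```

Emit:
{"fn": "move_arm", "kwargs": {"increments": [{"jaw": 1.0, "xyz": [0, 0.008, 0.001], "twist": [0, 0, 0]}, {"jaw": 1.0, "xyz": [0, 0.014, 0.001], "twist": [0, 0, 0]}, {"jaw": 1.0, "xyz": [0, 0.016, 0.001], "twist": [0, 0, 0]}, {"jaw": 1.0, "xyz": [0, 0.016, 0.001], "twist": [0, 0, 0]}]}}

```text
clock: 16.2
tcp_pos: [0.5595, -0.236, 0.0914]
orientation: [-1.282, 1.09, -1.089]
force: [-0.7, 0.7, 0.6]
finger_gap: 0.0074
```

```bash
python3 st.py
```

```text
16.2 [ 0.5595 -0.236   0.0914] F [-0.6702  0.6881  0.6369] gap 0.007379209186236704 rack [ 0.0065 -0.1286  0.0914] yaw 0.16182743442935138 q [-0.155   0.5454  0.6169  1.8436 -0.4001  0.8797  0.8154]
```

Emit:
{"fn": "move_arm", "kwargs": {"increments": [{"jaw": 1.0, "xyz": [0, 0, -0.001], "twist": [0, 0, 0]}, {"jaw": 1.0, "xyz": [0, 0, -0.002], "twist": [0, 0, 0]}, {"jaw": 1.0, "xyz": [0, 0, -0.003], "twist": [0, 0, 0]}]}}

```text
clock: 16.5
tcp_pos: [0.5568, -0.2367, 0.0919]
orientation: [-1.281, 1.089, -1.089]
force: [-0.2, 0.4, -1.2]
finger_gap: 0.0072
```

Emit:
{"fn": "move_arm", "kwargs": {"increments": [{"jaw": 1.0, "xyz": [0, 0, -0.001], "twist": [0, 0, 0]}]}}

```text
clock: 16.6
tcp_pos: [0.5557, -0.2368, 0.0918]
orientation: [-1.281, 1.089, -1.089]
force: [0.1, -0.5, -0.5]
finger_gap: 0.0072
```

Emit:
{"fn": "move_arm", "kwargs": {"increments": [{"jaw": 1.0, "xyz": [0, 0, -0.001], "twist": [0, 0, 0]}]}}

```text
clock: 16.7
tcp_pos: [0.5547, -0.2369, 0.0917]
orientation: [-1.281, 1.089, -1.089]
force: [0.2, 0.8, -0.6]
finger_gap: 0.0071
```

Emit:
{"fn": "move_arm", "kwargs": {"increments": [{"jaw": 1.0, "xyz": [0, 0, -0.001], "twist": [0, 0, 0]}]}}

```text
clock: 16.8
tcp_pos: [0.5537, -0.237, 0.0917]
orientation: [-1.281, 1.089, -1.089]
force: [-0.2, -0.8, -1.4]
finger_gap: 0.0072
```

```bash
python3 st.py
```

```text
16.8 [ 0.5537 -0.237   0.0917] F [-0.155  -0.8144 -1.4414] gap 0.007211200830103809 rack [ 0.0006 -0.1287  0.0917] yaw 0.16200706147387525 q [-0.1544  0.5373  0.6189  1.8559 -0.3976  0.874   0.8199]
```

Emit:
{"fn": "move_arm", "kwargs": {"increments": [{"jaw": 1.0, "xyz": [0, 0, -0.001], "twist": [0, 0, 0]}]}}

```text
clock: 16.9
tcp_pos: [0.5531, -0.2371, 0.0918]
orientation: [-1.281, 1.088, -1.089]
force: [1.8, 0.9, 0.7]
finger_gap: 0.0068
```

Emit:
{"fn": "move_arm", "kwargs": {"increments": [{"jaw": 1.0, "xyz": [0, 0, -0.001], "twist": [0, 0, 0]}]}}

```text
clock: 17.0
tcp_pos: [0.553, -0.2372, 0.092]
orientation: [-1.281, 1.087, -1.09]
force: [3.4, 1.1, 0.2]
finger_gap: 0.0073
```

Emit:
{"fn": "move_arm", "kwargs": {"increments": [{"jaw": 1.0, "xyz": [0, 0, -0.001], "twist": [0, 0, 0]}]}}

```text
clock: 17.1
tcp_pos: [0.5527, -0.2373, 0.0922]
orientation: [-1.28, 1.086, -1.09]
force: [5.8, 1.0, -0.8]
finger_gap: 0.0073
```

```bash
python3 st.py; python3 - <<'E'
from bench import grab_frame
from h import *
f=grab_frame("side");pickle.dump(f,open("side17.pkl","wb"));crop(f,"side17",420,280,520,370,8)
f=grab_frame("top");pickle.dump(f,open("top17.pkl","wb"));crop(f,"top17",450,200,530,260,9)
E
```

```text
17.1 [ 0.5527 -0.2373  0.0922] F [ 5.8181  1.0229 -0.8194] gap 0.007300305863596552 rack [-0.0004 -0.1287  0.0922] yaw 0.16287708309395071 q [-0.1543  0.5334  0.619   1.8604 -0.3975  0.8698  0.8222]
```

View pics/side17.png

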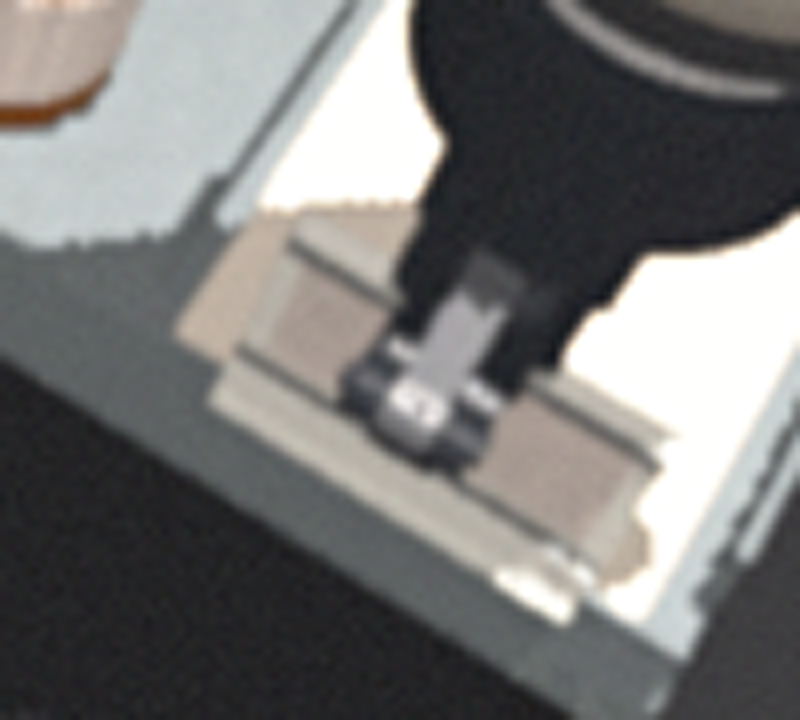

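View pics/top17.png

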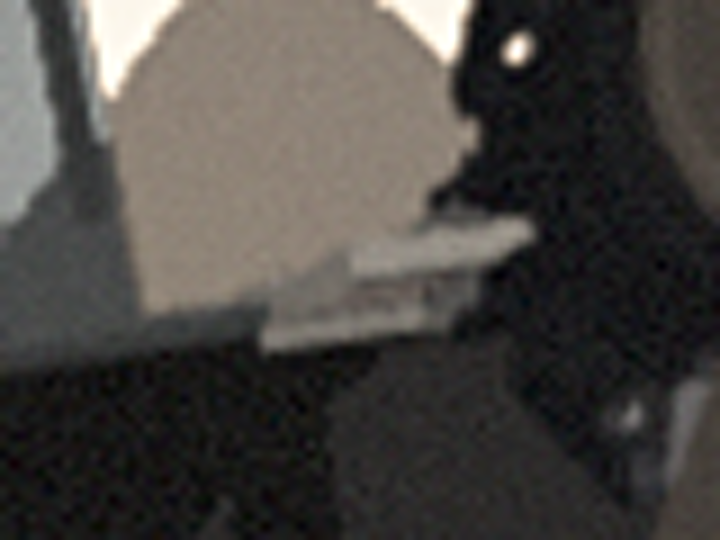

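Emit:
{"fn": "move_arm", "kwargs": {"increments": [{"jaw": 1.0, "xyz": [0, 0, 0.0045], "twist": [0, 0, 0]}, {"jaw": 1.0, "xyz": [0, 0.003, 0.0045], "twist": [0, 0, 0]}, {"jaw": 1.0, "xyz": [0, 0.006, 0.0045], "twist": [0, 0, 0]}]}}

```text
clock: 17.5
tcp_pos: [0.5545, -0.2368, 0.0851]
orientation: [-1.282, 1.09, -1.088]
force: [-0.1, -0.8, 1.1]
finger_gap: 0.0073
```

```bash
python3 st.py
```

```text
17.5 [ 0.5545 -0.2368  0.0851] F [-0.0863 -0.8482  1.1353] gap 0.007299703503260406 rack [ 0.0014 -0.1286  0.0851] yaw 0.161773752497845 q [-0.1502  0.5477  0.6132  1.8573 -0.4042  0.8647  0.8237]
```

Emit:
{"fn": "move_arm", "kwargs": {"increments": [{"jaw": 1.0, "xyz": [0, 0.003, 0], "twist": [0, 0, 0]}, {"jaw": 1.0, "xyz": [0, 0.005, 0], "twist": [0, 0, 0]}]}}

```text
clock: 17.7
tcp_pos: [0.5546, -0.2368, 0.08]
orientation: [-1.282, 1.09, -1.089]
force: [-0.3, 0.4, -0.7]
finger_gap: 0.0075
```

Emit:
{"fn": "move_arm", "kwargs": {"increments": [{"jaw": 1.0, "xyz": [0, 0.001, 0], "twist": [0, 0, 0]}]}}

```text
clock: 17.8
tcp_pos: [0.5548, -0.2368, 0.0792]
orientation: [-1.282, 1.09, -1.089]
force: [-0.1, -0.6, -0.5]
finger_gap: 0.0077
```

Emit:
{"fn": "move_arm", "kwargs": {"increments": [{"jaw": 1.0, "xyz": [0, 0.001, 0], "twist": [0, 0, 0]}]}}

```text
clock: 17.9
tcp_pos: [0.5551, -0.2369, 0.0785]
orientation: [-1.282, 1.089, -1.089]
force: [0.1, -0.1, -1.1]
finger_gap: 0.0071
```

```bash
python3 st.py
```

```text
17.9 [ 0.5551 -0.2369  0.0785] F [ 0.0607 -0.1288 -1.0569] gap 0.0071116516336151864 rack [ 0.002  -0.1287  0.0785] yaw 0.16180666477382788 q [-0.1453  0.5563  0.6069  1.861  -0.4115  0.8521  0.8292]
```

Emit:
{"fn": "move_arm", "kwargs": {"increments": [{"jaw": 1.0, "xyz": [0, 0.001, 0], "twist": [0, 0, 0]}]}}

```text
clock: 18.0
tcp_pos: [0.5553, -0.2368, 0.078]
orientation: [-1.281, 1.089, -1.089]
force: [-3.4, 1.8, 11.0]
finger_gap: 0.0072
```

Emit:
{"fn": "move_arm", "kwargs": {"increments": [{"jaw": 1.0, "xyz": [0, 0.001, 0], "twist": [0, 0, 0]}]}}

```text
clock: 18.1
tcp_pos: [0.5553, -0.2368, 0.078]
orientation: [-1.281, 1.089, -1.089]
force: [-5.6, 3.4, 19.5]
finger_gap: 0.0075
```

Emit:
{"fn": "move_arm", "kwargs": {"increments": [{"jaw": 1.0, "xyz": [0, 0.001, 0], "twist": [0, 0, 0]}]}}

```text
clock: 18.2
tcp_pos: [0.5554, -0.2368, 0.0779]
orientation: [-1.28, 1.089, -1.088]
force: [-9.3, 5.5, 27.3]
finger_gap: 0.0075
```

```bash
python3 st.py
```

```text
18.2 [ 0.5554 -0.2368  0.0779] F [-9.2912  5.4917 27.3037] gap 0.00748316078810562 rack [ 0.0023 -0.1287  0.0779] yaw 0.16178883626882595 q [-0.1436  0.5572  0.6057  1.8609 -0.4141  0.8514  0.8316]
```

Emit:
{"fn": "move_arm", "kwargs": {"increments": [{"jaw": 1.0, "xyz": [0, 0, -0.0005], "twist": [0, 0, 0]}, {"jaw": 1.0, "xyz": [0, 0, -0.0005], "twist": [0, 0, 0]}, {"jaw": 1.0, "xyz": [0, 0, -0.0005], "twist": [0, 0, 0]}, {"jaw": 1.0, "xyz": [0, 0, -0.0005], "twist": [0, 0, 0]}], "squeeze": 90}}

```text
clock: 18.6
tcp_pos: [0.5554, -0.2368, 0.078]
orientation: [-1.279, 1.088, -1.089]
force: [-5.3, 3.6, 18.2]
finger_gap: 0.007
```

```bash
python3 st.py; python3 - <<'E'
from bench import grab_frame
from h import *
f=grab_frame("side");pickle.dump(f,open("side18.pkl","wb"));crop(f,"side18",420,270,530,370,7);cv2.imwrite("pics/side18f.png",f["color"])
f=grab_frame("top");pickle.dump(f,open("top18.pkl","wb"));crop(f,"top18",440,140,540,260,6)
E
```

```text
18.6 [ 0.5554 -0.2368  0.078 ] F [-5.3494  3.5577 18.2341] gap 0.006966726960355176 rack [ 0.0023 -0.1288  0.078 ] yaw 0.16192061183186335 q [-0.1436  0.5564  0.6056  1.8618 -0.4143  0.8498  0.8319]
```

View pics/side18.png

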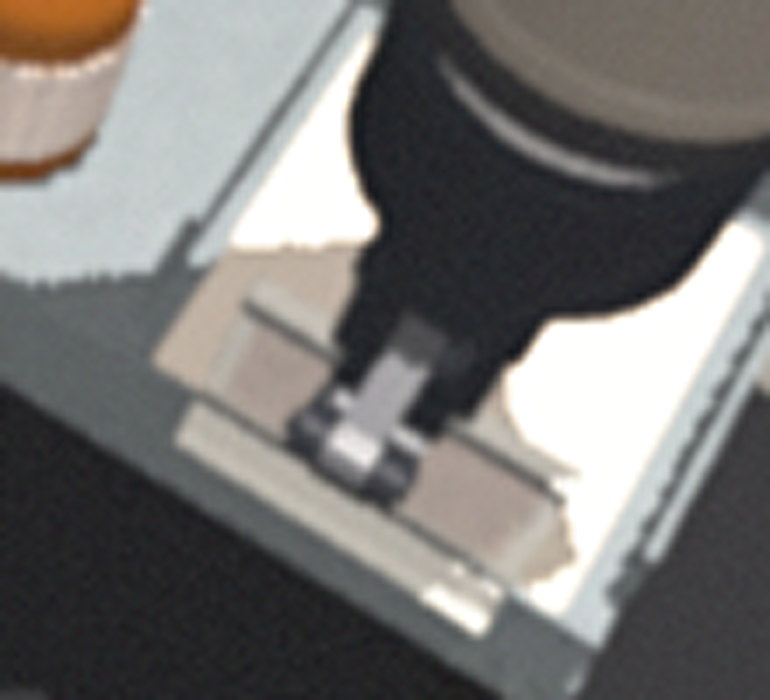

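View pics/top18.png

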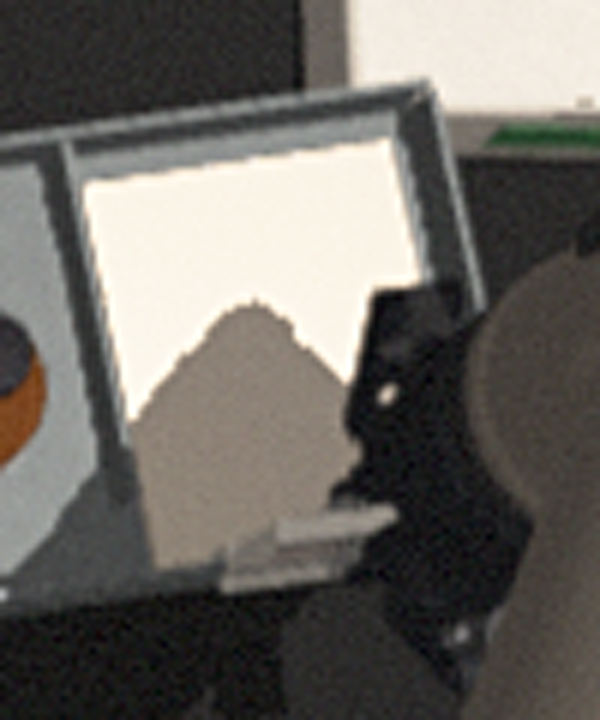

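View pics/side18f.png

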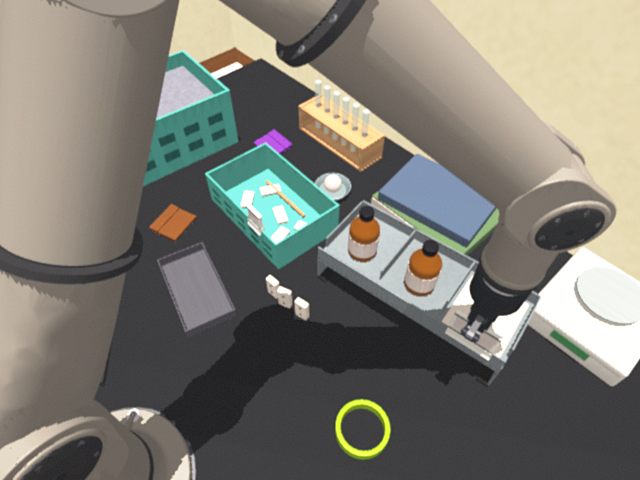

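Emit:
{"fn": "move_arm", "kwargs": {"increments": [{"jaw": 1.0, "xyz": [0, 0.0005, 0], "twist": [0, 0, 0]}, {"jaw": 1.0, "xyz": [0, 0.0005, 0], "twist": [0, 0, 0]}, {"jaw": 1.0, "xyz": [0, 0.0005, 0], "twist": [0, 0, 0]}]}}

```text
clock: 19.0
tcp_pos: [0.5555, -0.2369, 0.078]
orientation: [-1.279, 1.088, -1.089]
force: [-6.6, 4.8, 22.6]
finger_gap: 0.0071
```

Emit:
{"fn": "move_arm", "kwargs": {"increments": [{"jaw": 1.0, "xyz": [0, 0, 0], "twist": [0, 0, 0]}, {"jaw": 1.0, "xyz": [0, 0, 0], "twist": [0, 0, 0]}, {"jaw": 1.0, "xyz": [0, 0, 0], "twist": [0, 0, 0]}, {"jaw": 1.0, "xyz": [0, 0, 0], "twist": [0, 0, 0]}, {"jaw": 1.0, "xyz": [0, 0, 0], "twist": [0, 0, 0]}]}}

```text
clock: 19.5
tcp_pos: [0.5555, -0.2368, 0.078]
orientation: [-1.279, 1.088, -1.089]
force: [-6.5, 5.8, 22.9]
finger_gap: 0.0071
```

```bash
python3 st.py; python3 - <<'E'
from mv import *
from h import *
f=load("side18");t=load("top18")
for p in((178,440),(487,637)): q=(420+p[0]/7,270+p[1]/7);print(inv(RACK,onz(f,q,.092)))
for p in((247,300),(572,492)): q=(420+p[0]/7,270+p[1]/7);print('frame top',inv(RACK,onz(f,q,.157)))
T=[(85,185),(390,140),(158,572)]
for p in T: print('tile',inv(RACK,onz(t,(440+p[0]/6,140+p[1]/6),.083)))
E
```

```text
19.5 [ 0.5555 -0.2368  0.078 ] F [-6.5487  5.7919 22.8905] gap 0.007093786820380929 rack [ 0.0024 -0.1287  0.078 ] yaw 0.1618310898935268 q [-0.1433  0.5564  0.6054  1.8618 -0.4147  0.8498  0.8323]
[-0.0064 -0.0921  0.092 ]
[-0.0073 -0.1734  0.092 ]
frame top [-0.0034 -0.0922  0.157 ]
frame top [-0.0027 -0.1706  0.157 ]
tile [ 0.1426 -0.0747  0.083 ]
tile [ 0.1435 -0.183   0.083 ]
tile [ 0.0045 -0.0739  0.083 ]
```

```bash
python3 - <<'E'
from bench import *
from scipy.spatial.transform import Rotation as R
s=read_state();print(R.from_rotvec(s["orientation"]).as_matrix()[:,1],s["force"])
print(finish_job());s=read_state();print(s["clock"],s["force"],s["finger_gap"],s["tcp_pos"])
E
```

```text
[ 0.00198821  0.00156864 -0.99999679] [-6.54871332  5.79193814 22.89047961]
the job is handed in; nothing more can be done
None
the job is handed in; nothing more can be done
```

I pushed the tile back behind the lip and pressed it level on the bay floor. I then took the larger white holder off the tote rim and pushed it fully home over the same bay's lip. The job was handed in at 19.5 s of the 54 s limit, with the holder still gripped and pressed down. The hand-in returned no verdict.

**Tile:** My first push passed over it, because the fingertips touch about 38–40 mm above the TCP height that `read_state` reports. I measured that offset by touching the tile, then corrected for it. The tile was pressed with 8–16 N for about 0.5 s, and both cameras show it flat behind the lip. Its centre is about 73 mm behind the lip by the camera fit. Touching the lip suggests the fit is 1–2 mm off, so the true figure may be nearer 72 mm, close to the 70 mm lower limit.

**Holder:** I lowered the tongue behind the lip and drew it forward until it touched, then recentred and pushed down.
- **Fit:** It stopped at exactly the height expected for fully home (reported TCP z 0.078 m) and pressed with a steady 23 N over the last half second. The gripper was within about 0.003 rad of vertical.
- **Position:** Its middle is about 3 mm from the tile's middle along the lip.
- **Not confirmed:** The final tongue position was not seen directly. I inferred it from the touch on the lip and from the free descent afterwards.

**Left alone:** The final side picture shows the bottles, small holder, dominoes and look-alikes in their places, with nothing tipped. I did not measure any small shifts.

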